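# Set the slicing guide's stop against a gauge plate

### The arm

A 7-joint arm with a two-finger parallel gripper is mounted at the origin on the work surface. World frame = base frame: x ahead of the robot, y to its left, z up, the work surface at z = 0. Lengths are in m, angles in degrees, forces in N, time in s.
With the tool pointing down it reaches from about 0.425 to 0.875 m from the base axis. Payload 4.7 kg.
Tool frame: the origin (TCP) lies at the centre of the arm's flange, where the gripper is bolted on; the fingertips stand 182 mm ahead of it and the grasp point (between the pads) lies 164 mm ahead of it; z points along the fingers, x is the direction in which the jaws open and shut, and the axes are right-handed (so a half turn about z gives the same grasp; the last joint's range is limited). The gripper opens to 87 mm and grips with 3 to 60 N. Pads are 19 mm wide; open, the fingers measure 117 mm over their backs; the gripper's body (75 mm by 190 mm) begins 51 mm behind the grasp point.
Start: joints at [-63.994, 18.392, -4.016, 83.108, 1.295, 78.541, -3.26], TCP at [0.277, 0.588, 0.405] pointing down, gripper open.
Joint ranges: [-163.93, 163.93], [-17.29, 119.83], [-79.2, 71.16], [3.27, 140.29], [-89.18, 269.18], [5.43, 117.66], [-154.24, 154.24]. Speed limits (degrees/s): [147.25, 147.25, 180, 180, 180, 180, 180].

### API

Orientations are given as [roll, pitch, yaw] about the fixed x, y, z axes, in that order (R = Rz(yaw) Ry(pitch) Rx(roll)).
In Python, from cell import env gives the robot as it stands. The module is installed in compiled form; this text tells all that it offers.
- The arm moves only by the tool carry_out, never from a script. Its argument "increments" is a list of rows, each a list of 5 numbers: the shift along the world's x, y, z in m, then the turn about the world's z in degrees, then the gripper's target within -1 to 1 (shut at 1, half-way at 0, fully open at -1). In form: [[dx, dy, dz, spin, jaw], ...]. A call has 1 to 20 rows; each row is the pose to reach, as a shift and turn from the pose commanded when the call began; what a row does not reach only later rows make up. A row lasts 1/10 s, in which the tool goes at most 50 mm and 8.59 degrees, less where a joint would pass 70% of its speed; a pose out of reach is approached as far as the arm can. A call with a gripper value outside its range is refused whole. The fingers move at their own pace and stop on an object; "grip_force" is the grip in N (left out, the last holds). Time passes only in rows, so rows that repeat a pose let the fingers close. It gives the time, the measured TCP pose, the force and the opening at its end, in the units of the state.
- env.get_obs(): the state, without advancing time (a new reading comes with each control period).
- env.read_camera(name): name is "side" or "top" or "wrist"; returns (picture, depth): 384x512x3 uint8, red, green, blue; 384x512 float32, m along the optical axis (not along the pixel's ray), 0 where there is no reading.
- env.get_calibration(name): a dict with "K" (3x3 intrinsics, pixels), "camera_from_world" (4x4, takes a point from world to camera coordinates); the wrist camera has in their place "T_tool_cam" (4x4, takes a point from camera to tool coordinates, whose origin is the TCP and whose axes are the tool frame's). Camera axes: x right, y down, z forward; pixel columns grow to the right and rows downward; lengths in m; the calibration is good to about 2 mm. The wrist camera is an equidistant fisheye: a pixel r from the principal point sees the ray r / f radians off the axis. A picture is of the moment at which its call begins: read the wrist's pose just before it. get_calibration takes no time and is no camera call.
- env.sign_off(): hands the job in, once; it reports no verdict.
The state is a dict: "time_s": time; "qpos": joint angles; "joint_velocities": joint speeds; "effort": joint torques, N m; "tool_pos": TCP position; "tool_rot": TCP orientation; "force": force on the tool from outside, world axes, zero at the start; "wrist_torque": the same for the moment, N m; "grip_width": finger opening in m.
Only numpy, scipy, OpenCV 4.12 (cv2) and the standard library are available. Lean on these libraries where they do the work, as an engineer would, in place of code of your own. Each camera call takes 0.05 s, during which the arm holds its last target.

### The job

Set the bread slicing guide to the orange gauge: lower the orange plate upright into the slot in front of the steel end cheek and let go of it there. Then take the stop's green leaning handle, slide the stop along its track until it gently but surely presses the gauge flat against the cheek, and leave both like that. Do not drop the gauge or ram it, and leave the blue gauge, the bowl and the dish where they are.

Things in the scene. Friction and masses are not known exactly. Their poses are not given: they have to be found in the camera images.
- guide: Fixed slicing guide: white board 190 (x -85..105) x 400 (y) x 20 mm. Origin under it on the table, z up; y runs along the track to the steel end cheek; -x is the front, where the handle leans out (here it points to the right-hand side of the robot, the cheek lies towards the robot). An aluminium housing (x -10..95, y -190..40, top 70 mm above the table, open at its front) covers the stop's sliding bar.
- guard (a point): Centre of the red hand-guard bar over the handle, 187 mm above the table, axes as the guide's: 24 (x) x 400 (y) x 18 (z) mm, on a post at each end (y -193 and +193). The handle lies under it along its whole travel, so a gripper reaches the handle only tilted, from the front, along the handle.
- slot (a point): Centre of the slot's floor, 20 mm above the table, axes as the guide's. The slot is 90 (x) x 30 (y) mm. Its +y wall is the steel cheek: inner face 15 mm from this point, 55 mm high above the slot's floor, 12 mm thick. The other walls are 8 mm thick lips only 16 mm high.
- gauge_mid (a point): Centre (half-way up) of the orange gauge plate, loose, standing on the table: 80 (own x) x 24 (own y, grip it across this) x 110 mm tall (z), about 0.25 kg, the same either way round. In the slot it has 6 mm of play along y and 10 mm along x.
- stop_grip (a point): Where to pinch the stop's green handle, 65 mm up it, axes as the guide's. The handle is a bar 85 mm long, 16 wide (guide y), 22 deep, leaning 40 degrees from vertical to the guide's -x. It slides with the stop along the guide's y, up to 125 mm, drags with about 3 N and stays where left. Travel goes on some 15 mm past the right place: only the gauge stops it.
- stop_face (a point): Centre of the stop's flat end face (50 mm in x, 20 mm tall), which looks to the guide's +y and will bear on the gauge, passing over the lip; axes as the guide's; 100 mm further along y than the handle. In the housing or just short of its end at the start. When it holds the gauge flat on the cheek it is 24 mm from the cheek, at y = -9 mm from the slot point.
- spare_mid (a point): Centre of the blue gauge plate, loose, standing: 80 x 36 x 110 mm. Not needed; leave it.
- bowl: Violet plastic bowl, rim radius 80 mm, 75 mm tall; origin under its centre. Leave it.
- dish: Brick-red baking dish, radius 60 mm, 40 mm tall; origin under its centre. Leave it.
Things that resemble listed ones, but are neither listed nor needed, are in the scene too. Leave any white look-alike of the part that bears gauge_mid alone.

How it is judged:
By the outcome, as a careful person would: the job done as asked, in the order asked, and still so for the second after the job is handed in, with the robot touching nothing.
It also fails if it takes over 72 s, if anything falls off the work surface, if the arm or the gripper's body presses on something with over 40 N, if the wrist force passes 120 N, or if a joint passes its speed limit or range.

## Working session

There is one attempt and no reset: what is moved stays moved. The work goes in short steps, Python scripts to look and compute and a tool call to move; the robot and the scene stay as the last step left them, time stands still between calls to the robot, and variables do not carry over. Pictures are saved under pics/ and viewed, and the job is handed in when it is done.

Besides the shell and the picture viewer there is one more tool, called after "Call:" by a JSON object that holds its "fn" and its "kwargs", one argument or row to a line. carry_out: Moves the arm, as the interface text tells. Its arguments: {"type":"object","properties":{"increments":{"type":"array"},"grip_force":{"type":"number"}},"required":["increments"]}

```bash
ls; mkdir -p pics; python3 - <<'E'
from cell import env
import cv2,numpy as np
print(env.get_obs())
for n in ["side","top","wrist"]:
    p,d=env.read_camera(n); cv2.imwrite(f"pics/{n}0.png",p[:,:,::-1]); np.savez(f"{n}0.npz",p=p,d=d)
    print(n,env.get_calibration(n), d.min(),d.max())
print(env.get_obs()['time_s'], [x for x in dir(env) if x[0]!='_'])
E
```

```text
pics
{'time_s': 0.0, 'qpos': array([-63.99402797,  18.43841166,  -4.01672951,  83.17583622,
         1.29634626,  78.54028627,  -3.25914254]), 'joint_velocities': array([-0.03274103,  0.01626938, -0.09345835, -0.05237461, -0.09715021,
       -0.0530772 , -0.0817698 ]), 'effort': array([ 2.49200612e-04, -4.91289282e+01, -4.03803606e-01, -3.12529743e+01,
       -6.39027846e-02,  4.37590457e-02,  1.84256387e-04]), 'tool_pos': array([0.27666988, 0.58794485, 0.40366051]), 'tool_rot': array([1.79993271e+02, 1.09209681e-01, 6.48060549e+01]), 'force': array([0.72227454, 0.58619611, 0.63111926]), 'wrist_torque': array([ 0.07553011, -0.01532511, -0.03521263]), 'grip_width': 0.08704520603404305}
side {'K': array([[378.26272111,   0.        , 260.08182366],
       [  0.        , 378.26272111, 193.94837291],
       [  0.        ,   0.        ,   1.        ]]), 'camera_from_world': array([[ 0.84036365, -0.5419787 , -0.00693044, -0.50369631],
       [-0.31623475, -0.47987231, -0.81836309,  0.28169421],
       [ 0.44020964,  0.68991424, -0.57465974,  1.08574209],
       [ 0.        ,  0.        ,  0
[... 498 characters left out ...]
00e+00,  0.00000000e+00,  0.00000000e+00,
         1.00000000e+00]])} 0.0 2.3324747
wrist {'K': array([[297.31863964,   0.        , 253.9834973 ],
       [  0.        , 297.31863964, 194.09233993],
       [  0.        ,   0.        ,   1.        ]]), 'T_tool_cam': array([[ 9.99999690e-01,  7.77584249e-04,  1.26143669e-04,
         5.83215018e-04],
       [-7.82545984e-04,  9.62199607e-01,  2.72344091e-01,
        -7.42577997e-02],
       [ 9.03950859e-05, -2.72344105e-01,  9.62199917e-01,
         2.13115219e-02],
       [ 0.00000000e+00,  0.00000000e+00,  0.00000000e+00,
         1.00000000e+00]])} 0.0 1.2553052
0.15 ['PlanningError', 'get_calibration', 'get_obs', 'read_camera', 'sign_off']
```

View pics/top0.png

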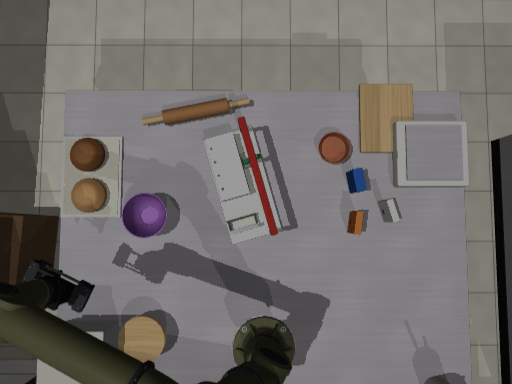

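View pics/side0.png

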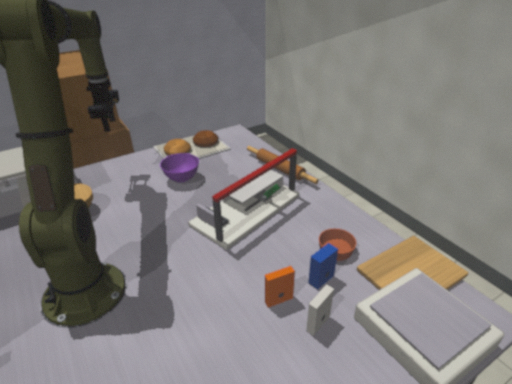

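View pics/wrist0.png

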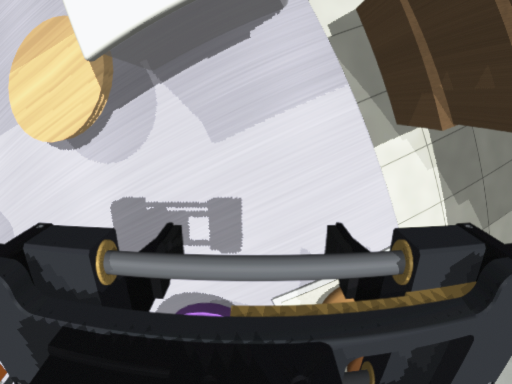

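```bash
cat > h.py <<'E'
import numpy as np, cv2
from cell import env
from scipy.spatial.transform import Rotation as R
def load(n): z=np.load(n+'.npz'); return z['p'],z['d']
def ray(cam,u,v):
    c=env.get_calibration(cam);T=np.linalg.inv(c['camera_from_world'])
    d=np.linalg.inv(c['K'])@[u,v,1.]
    return T[:3,3],T[:3,:3]@d
def plane(cam,u,v,z):
    o,d=ray(cam,u,v); return o+d*(z-o[2])/d[2]
def pt(cam,u,v,dep):
    o,d=ray(cam,u,v); return o+d*dep
def two(a,b):
    (o1,d1),(o2,d2)=a,b
    A=np.stack([d1,-d2],1);s=np.linalg.lstsq(A,o2-o1,rcond=None)[0]
    p,q=o1+d1*s[0],o2+d2*s[1]; return (p+q)/2,np.linalg.norm(p-q)
def cloud(cam,d):
    c=env.get_calibration(cam);T=np.linalg.inv(c['camera_from_world'])
    v,u=np.mgrid[:d.shape[0],:d.shape[1]]
    r=np.stack([u,v,np.ones_like(u)],-1)@np.linalg.inv(c['K']).T
    return (r*d[...,None])@T[:3,:3].T+T[:3,3]
def crop(img,x0,x1,y0,y1,s,name):
    o=cv2.resize(img[y0:y1,x0:x1,::-1],None,fx=s,fy=s,interpolation=cv2.INTER_CUBIC); cv2.imwrite(name,o)
E
python3 - <<'E'
from h import *
p,d=load('top0');crop(p,190,420,105,255,3,'pics/t1.png')
p,d=load('side0');crop(p,180,360,140,340,3,'pics/s1.png')
E
```

```text
(no output)
```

View pics/t1.png

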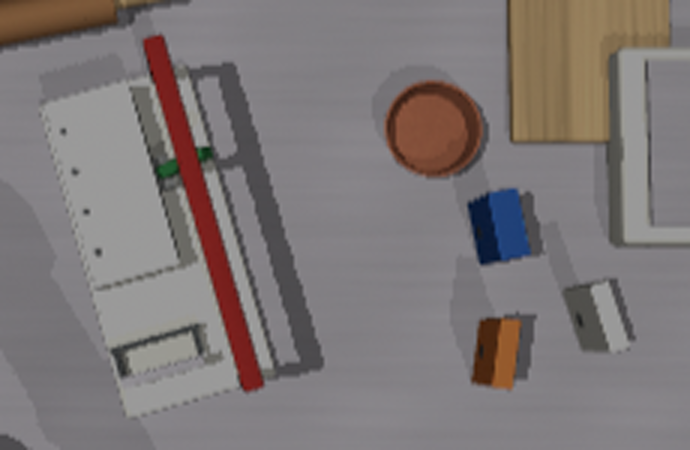

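View pics/s1.png

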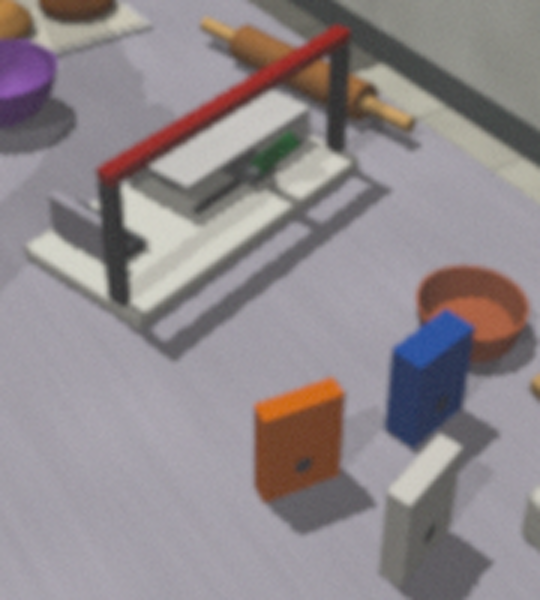

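```bash
python3 - <<'E'
from h import *
for c in ['top','side']:
    p,d=load(c+'0'); hsv=cv2.cvtColor(p,cv2.COLOR_RGB2HSV); P=cloud(c,d)
    for nm,lo,hi in [('green',(45,80,20),(85,255,255)),('red',(0,170,60),(4,255,255)),('red2',(172,150,40),(180,255,255)),('orange',(6,170,60),(14,255,255)),('blue',(105,120,30),(125,255,255))]:
        m=cv2.inRange(hsv,lo,hi)
        n,l,s,ce=cv2.connectedComponentsWithStats(m)
        for i in range(1,n):
            if s[i,4]<15: continue
            Q=P[(l==i)&(d>0)]
            print(c,nm,s[i],ce[i].round(1),np.percentile(Q,[2,50,98],axis=0).round(3).tolist() if len(Q) else None)
E
```

```text
top green [256 154   5   5  17] [257.7 155.8] [[0.676, 0.011, 0.101], [0.683, 0.017, 0.106], [0.691, 0.024, 0.115]]
top green [242 158   7   6  30] [245.4 160.8] [[0.664, 0.052, 0.039], [0.671, 0.062, 0.065], [0.683, 0.075, 0.081]]
top red [238 117  39 118 763] [257.1 175.4] [[0.425, -0.035, 0.191], [0.607, 0.02, 0.196], [0.788, 0.075, 0.202]]
top orange [348 211  15  23 268] [355.1 221.9] [[0.421, -0.339, 0.014], [0.455, -0.319, 0.107], [0.489, -0.311, 0.115]]
top blue [346 168  21  25 374] [356.1 180.2] [[0.563, -0.352, 0.014], [0.6, -0.322, 0.108], [0.637, -0.309, 0.116]]
side green [265 185  14  12  51] [272.  189.9] [[0.663, 0.01, 0.049], [0.672, 0.029, 0.087], [0.682, 0.064, 0.11]]
side red [215 149  80  49 255] [257.7 171.3] [[0.423, -0.039, 0.193], [0.619, 0.016, 0.196], [0.78, 0.066, 0.199]]
side orange [266 267  28  15 196] [279.  273.8] [[0.412, -0.342, 0.105], [0.445, -0.331, 0.11], [0.482, -0.318, 0.114]]
side blue [310 244  27  44 493] [320.1 262.3] [[0.559, -0.357, 0.013], [0.567, -0.341, 0.106], [0.63, -0.319, 0.113]]
```

```bash
cat > m1.py <<'E'
from h import *
def topface(cam,p,lo,hi,z,vmin):
    hsv=cv2.cvtColor(p,cv2.COLOR_RGB2HSV); m=cv2.inRange(hsv,lo,hi)
    m[hsv[...,2]<vmin]=0
    n,l,s,ce=cv2.connectedComponentsWithStats(m); i=1+np.argmax(s[1:,4])
    v,u=np.where(l==i)
    Q=np.array([plane(cam,a,b,z)[:2] for a,b in zip(u,v)])
    r=cv2.minAreaRect((Q*1000).astype(np.float32)); return len(Q),Q.mean(0),r
E
python3 - <<'E'
from m1 import *
p,d=load('top0'); hsv=cv2.cvtColor(p,cv2.COLOR_RGB2HSV)
print(hsv[221,346:364]); 
p2,d2=load('side0'); hs=cv2.cvtColor(p2,cv2.COLOR_RGB2HSV); print(hs[260:300:2,280])
for vm in (150,170,190):
  for c,q in (('top',p),('side',p2)):
    print(vm,c,topface(c,q,(5,150,60),(16,255,255),.11,vm))
E
```

```text
[[138  10 122]
 [150   6 119]
 [  8  45 103]
 [ 12 198  67]
 [  8  36  28]
 [ 12 171  67]
 [ 11 199  73]
 [ 12 199  73]
 [ 12 201  75]
 [ 12 194  92]
 [ 14 175 149]
 [ 13 178 149]
 [ 13 180 149]
 [ 13 178 149]
 [ 13 180 149]
 [ 13 177 148]
 [ 12 144 113]
 [140  10  80]]
[[135  12 166]
 [131  12 166]
 [137  14 163]
 [131  13 163]
 [  1  39 172]
 [ 12 184 201]
 [ 13 219 205]
 [ 13 223 205]
 [ 12 200 163]
 [ 10 154 114]
 [ 10 151 113]
 [ 10 163 111]
 [ 10 152 114]
 [ 10 156 113]
 [  9 153 113]
 [ 11 156 113]
 [  8 144 101]
 [  3  42  67]
 [  0  38  68]
 [  9 142 104]]
150 top (1, array([ 0.48900599, -0.32987766]), ((489.0059814453125, -329.8776550292969), (0.0, 0.0), 0.0))
150 side (182, array([ 0.44765969, -0.32895706]), ((447.869140625, -328.8544006347656), (21.775545120239258, 77.18567657470703), 81.98853302001953))Traceback (most recent call last):
  File "<stdin>", line 7, in <module>
  File "m1.py", line 5, in topface
    n,l,s,ce=cv2.connectedComponentsWithStats(m); i=1+np.argmax(s[1:,4])
                                                      ~~~~~~~~~^^^^^^^^^
    return _wrapfunc(a, 'argmax', axis=axis, out=out, **kwds)
    return bound(*args, **kwds)
ValueError: attempt to get argmax of an empty sequence
```

```bash
python3 - <<'E'
from m1 import *
p,d=load('top0'); p2,d2=load('side0')
print(topface('top',p,(5,130,60),(16,255,255),.11,105))
print(topface('side',p2,(5,130,60),(16,255,255),.11,150))
# red guard line fit: top face z .196
hsv=cv2.cvtColor(p,cv2.COLOR_RGB2HSV); m=cv2.inRange(hsv,(0,170,60),(4,255,255)); v,u=np.where(m>0)
Q=np.array([plane('top',a,b,.196)[:2]*1000 for a,b in zip(u,v)],np.float32); print(cv2.minAreaRect(Q))
E
```

```text
(553, array([0.84233854, 0.23806993]), ((842.3174438476562, 238.1253662109375), (30.02302360534668, 228.71546936035156), 11.462628364562988))
(247, array([0.36099075, 1.96657018]), ((358.1208190917969, 2005.0845947265625), (492.2934875488281, 135.52969360351562), 81.56619262695312))
((607.6256103515625, 19.48125457763672), (393.2012023925781, 21.97585105895996), 16.125225067138672)
```

```bash
python3 - <<'E'
from m1 import *
p,d=load('top0'); p2,d2=load('side0')
q=p*0; q[205:240,340:370]=p[205:240,340:370]
print(topface('top',q,(5,130,60),(16,255,255),.11,105))
# guide-frame view of cloud: 
yaw=np.deg2rad(106.1); c=np.array([.6076,.0195]); ex=np.array([np.cos(yaw),np.sin(yaw)]); ey=np.array([-np.sin(yaw),np.cos(yaw)])
for cam,dd,pp in(('top',d,p),('side',d2,p2)):
    P=cloud(cam,dd); rel=P[...,:2]-c; gx=rel@ex*1000; gy=rel@ey*1000; z=P[...,2]*1000
    s=2; W=np.zeros((480*s//2,300,3),np.uint8)
    # housing top z~70
    mk=(dd>0)&(abs(z-70)<5)&(abs(gy)<210)&(gx>-60)&(gx<170)
    print(cam,'housing gx,gy',np.percentile(gx[mk],[2,98]),np.percentile(gy[mk],[2,50,98]),mk.sum(), np.median(z[mk]))
    mk=(dd>0)&(abs(z-20)<5)&(abs(gy)<230)&(gx>-80)&(gx<200)
    print(cam,'board',np.percentile(gx[mk],[1,99]),np.percentile(gy[mk],[1,99]),np.median(z[mk]))
    hsv=cv2.cvtColor(pp,cv2.COLOR_RGB2HSV); g=cv2.inRange(hsv,(45,80,20),(85,255,255))>0
    mk=g&(dd>0)&(abs(gy)<210)&(abs(gx)<100)
    for r in sorted(np.stack([gx[mk],gy[mk],z[mk]],1).round(0).tolist()): print(r,end=' ')
    print()
E
```

```text
(154, array([ 0.45346398, -0.32713478]), ((453.641845703125, -327.33880615234375), (23.256786346435547, 76.44639587402344), 81.37420654296875))
top housing gx,gy [ 41.26744761 142.56158602] [-183.5309392   -69.51946558  153.09048301] 1790 70.43305828160817
top board [-34.11641571 153.33600092] [-191.03624243  198.90279794] 20.318960842695688
[-30.0, -70.0, 102.0] [-29.0, -78.0, 101.0] [-28.0, -75.0, 102.0] [-27.0, -70.0, 109.0] [-26.0, -68.0, 103.0] [-25.0, -79.0, 105.0] [-25.0, -76.0, 102.0] [-23.0, -70.0, 115.0] [-22.0, -80.0, 105.0] [-22.0, -68.0, 106.0] [-21.0, -76.0, 105.0] [-20.0, -72.0, 108.0] [-19.0, -69.0, 111.0] [-18.0, -65.0, 110.0] [-17.0, -76.0, 112.0] [-16.0, -72.0, 114.0] [-16.0, -69.0, 113.0] [12.0, -78.0, 81.0] [13.0, -75.0, 81.0] [13.0, -72.0, 77.0] [14.0, -88.0, 24.0] [14.0, -69.0, 74.0] [15.0, -66.0, 72.0] [16.0, -77.0, 75.0] [17.0, -73.0, 74.0] [18.0, -71.0, 68.0] [19.0, -78.0, 72.0] [19.0, -67.0, 70.0] [20.0, -75.0, 71.0] [21.0, -72.0, 68.0] [22.0, -68.0, 69.0] [23.0, -81.0, 63.0] [23.0, -65.0, 64.0] [24.0, -77.0, 65.0] [25.0, -73.0, 66.0] [26.0, -70.0, 61.0] [2
[... 770 characters left out ...]
7.0, -63.0, 94.0] [-16.0, -63.0, 98.0] [-16.0, -63.0, 106.0] [-15.0, -64.0, 88.0] [-14.0, -66.0, 99.0] [-12.0, -62.0, 87.0] [-11.0, -64.0, 82.0] [-11.0, -64.0, 91.0] [-10.0, -65.0, 93.0] [-8.0, -67.0, 96.0] [-8.0, -62.0, 82.0] [-7.0, -63.0, 76.0] [-6.0, -65.0, 84.0] [-6.0, -65.0, 88.0] [-4.0, -67.0, 90.0] [-2.0, -64.0, 82.0] [1.0, -68.0, 74.0] [3.0, -64.0, 67.0] [4.0, -65.0, 75.0] [5.0, -66.0, 69.0] [6.0, -67.0, 77.0] [8.0, -65.0, 73.0] [12.0, -64.0, 49.0] [12.0, -64.0, 62.0] [14.0, -66.0, 52.0] [14.0, -66.0, 65.0] [16.0, -63.0, 62.0] [18.0, -65.0, 55.0] [18.0, -65.0, 64.0] [20.0, -68.0, 48.0] [20.0, -63.0, 64.0] [22.0, -64.0, 58.0] [23.0, -66.0, 52.0] [27.0, -65.0, 55.0] [29.0, -66.0, 49.0]
```

```bash
python3 - <<'E'
from m1 import *
print(plane('top',243,222,.036))
p,d=load('top0'); p2,d2=load('side0')
yaw=np.deg2rad(106.1); c=np.array([.6076,.0195]); ex=np.array([np.cos(yaw),np.sin(yaw)]); ey=np.array([-np.sin(yaw),np.cos(yaw)])
for cam,dd in(('top',d),('side',d2)):
    P=cloud(cam,dd); rel=P[...,:2]-c; gx=rel@ex*1000; gy=rel@ey*1000; z=P[...,2]*1000
    m=(dd>0)&(abs(gy-130)<80)&(gx>20)&(gx<160)
    for lo,hi in((66,82),(30,42)):
        k=m&(z>lo)&(z<hi); print(cam,lo,k.sum(),np.percentile(gx[k],[3,50,97]).round(),np.percentile(gy[k],[3,50,97]).round(),np.median(z[k]))
E
```

```text
[0.45370086 0.07095287 0.036     ]
top 66 98 [ 48.  94. 141.] [152. 157. 163.] 75.3936697260308
top 30 99 [ 43.  92. 147.] [113. 119. 149.] 36.885812970518074
side 66 89 [ 63. 102. 142.] [151. 160. 165.] 74.69296031623196
side 30 88 [ 40.  76. 142.] [113. 160. 164.] 35.967282528710065
```

Call:
{"fn": "carry_out", "kwargs": {
  "increments": [
    [0.03, -0.05, 0, -5, -1],
    [0.06, -0.1, 0.01, -10, -1],
    [0.09, -0.15, 0.02, -15, -1],
    [0.11, -0.2, 0.02, -20, -1],
    [0.12, -0.25, 0.02, -25, -1],
    [0.13, -0.3, 0.02, -30, -1],
    [0.14, -0.35, 0.02, -35, -1],
    [0.145, -0.4, 0.02, -40, -1],
    [0.15, -0.45, 0.02, -45, -1],
    [0.15, -0.5, 0.02, -48.7, -1],
    [0.15, -0.52, 0.02, -48.7, -1],
    [0.15, -0.52, 0.02, -48.7, -1],
    [0.15, -0.52, 0.02, -48.7, -1]
  ]
}}

```text
time_s: 1.45
tool_pos: [0.4267, 0.0668, 0.4249]
tool_rot: [-179.9, -0.0, 15.9]
force: [-0.2, 0.6, -0.2]
grip_width: 0.0871
```

```bash
cat >> h.py <<'E'
def snap(tag):
    o=env.get_obs(); p,d=env.read_camera('wrist')
    np.savez(tag+'.npz',p=p,d=d,pos=o['tool_pos'],rot=o['tool_rot']); cv2.imwrite(f'pics/{tag}.png',cv2.resize(p[:,:,::-1],None,fx=1.5,fy=1.5)); return o
def wray(tag,u,v):
    z=np.load(tag+'.npz');c=env.get_calibration('wrist');K=c['K'];T=c['T_tool_cam']
    x,y=(u-K[0,2])/K[0,0],(v-K[1,2])/K[1,1]; r=np.hypot(x,y); s=np.sin(r)/max(r,1e-9)
    d=np.array([x*s,y*s,np.cos(r)]); M=R.from_euler('xyz',z['rot'],degrees=True).as_matrix()
    return M@T[:3,3]+z['pos'], M@T[:3,:3]@d
def wplane(tag,u,v,z):
    o,d=wray(tag,u,v); return o+d*(z-o[2])/d[2]
def gpt(P):
    yaw=np.deg2rad(106.1); c=np.array([.6076,.0195]); ex=np.array([np.cos(yaw),np.sin(yaw)]); ey=np.array([-np.sin(yaw),np.cos(yaw)])
    r=np.asarray(P)[:2]-c; return np.array([r@ex,r@ey])*1000
E
python3 - <<'E'
from h import *
print(snap('w1'))
E
```

```text
{'time_s': 1.45, 'qpos': array([-36.33505906, -10.59902386,  21.18736439, 110.84382661,
         3.81957415,  79.04037911,  -0.29071432]), 'joint_velocities': array([-1.66621662,  1.25895468, -3.026685  , -0.50818005, -0.84435815,
       -0.16958648, -0.41782773]), 'effort': array([  1.37933716, -19.51840103,  -0.63464228, -31.14552855,
         0.25046613,   0.11041964,   0.07256248]), 'tool_pos': array([0.42667864, 0.06683098, 0.4249055 ]), 'tool_rot': array([-1.79938402e+02, -3.72193222e-02,  1.59118930e+01]), 'force': array([-0.24313306,  0.56070888, -0.16680759]), 'wrist_torque': array([-0.0331819 ,  0.02766489,  0.04681344]), 'grip_width': 0.08710053524640306}
```

View pics/w1.png

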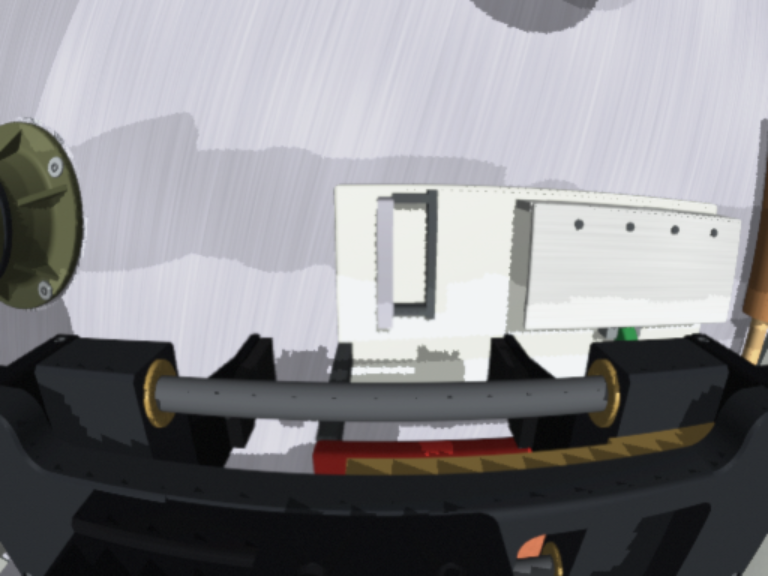

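```bash
python3 - <<'E'
from h import *
z=np.load('w1.npz');p=z['p'];d=z['d'];crop(p,235,305,115,230,6,'pics/w1c.png')
cam=wray('w1',254,194)[0];print('cam',cam,gpt(cam))
for nm,u,v,h in [('cheek',377,198,.075),('cheek',393,198,.075),('cheek',393,330,.075),('cheek',377,330,.075),('lip',437,192,.036),('lip',437,318,.036),('board',337,185,.02),('board',716,205,.02)]:
    P=wplane('w1',u/1.5,v/1.5,h); print(nm,P.round(4),gpt(P).round(1))
# two-view height check
o,dd=ray('top',0,0)
print(d[150:200:6,256],d[170,250:300:3])
E
```

```text
cam [0.40649945 0.13872933 0.40367305] [170.32118338 160.1491737 ]
cheek [0.4102 0.1174 0.075 ] [148.8 162.5]
cheek [0.4214 0.1206 0.075 ] [148.8 150.8]
cheek [0.4503 0.022  0.075 ] [ 46.  150.4]
cheek [0.4382 0.0186 0.075 ] [ 46.1 163. ]
lip [0.4566 0.1336 0.036 ] [151.5 113.4]
lip [0.4895 0.0294 0.036 ] [ 42.2 110.7]
board [0.3747 0.1155 0.02  ] [156.8 197.1]
board [0.7519 0.2236 0.02  ] [ 156.1 -195.3]
[0.32887685 0.33069393 0.33258805 0.3340041  0.3356272  0.3373271
 0.33949298 0.34238032 0.34381622] [0.39015007 0.33478147 0.33535838 0.33444726 0.38858426 0.3894144
 0.39131865 0.39133084 0.39072725 0.39078677 0.38978407 0.39041537
 0.37346226 0.37455562 0.39104238 0.39111158 0.3902012 ]
```

View pics/w1c.png

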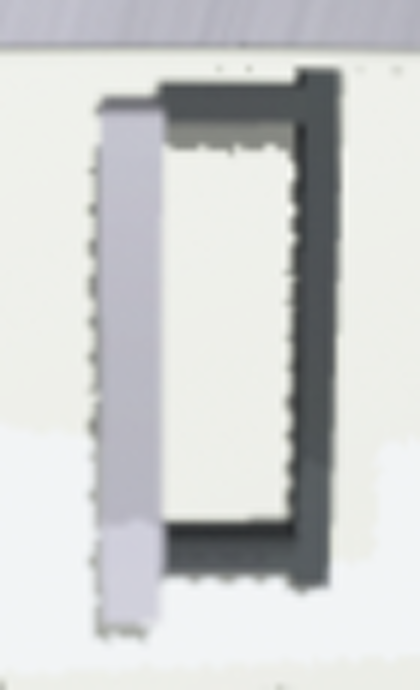

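Call:
{"fn": "carry_out", "kwargs": {
  "increments": [
    [0.01, -0.04, 0, 8, -1],
    [0.02, -0.08, 0, 16, -1],
    [0.03, -0.12, 0, 24, -1],
    [0.03, -0.16, 0, 32, -1],
    [0.03, -0.2, 0, 40, -1],
    [0.03, -0.25, 0, 48, -1],
    [0.03, -0.3, 0, 56, -1],
    [0.03, -0.34, 0, 64, -1],
    [0.02, -0.38, 0, 65.4, -1],
    [0.02, -0.395, 0, 65.4, -1],
    [0.02, -0.395, 0, 65.4, -1],
    [0.02, -0.395, 0, 65.4, -1]
  ]
}}

```text
time_s: 2.7
tool_pos: [0.4478, -0.3261, 0.4241]
tool_rot: [-179.9, 0.0, 81.5]
force: [0.4, 0.4, 0.6]
grip_width: 0.0872
```

```bash
python3 - <<'E'
from h import *
o=snap('w2');print(o['time_s'],o['tool_pos'],o['tool_rot'],o['qpos'])
E
```

```text
2.7 [ 0.4477968  -0.32605485  0.42413791] [-1.79910526e+02  2.25935185e-02  8.15039213e+01] [-18.03228316   8.51441377  57.00949739  96.99257066  -7.21469933
  78.50296755 121.64404245]
```

View pics/w2.png

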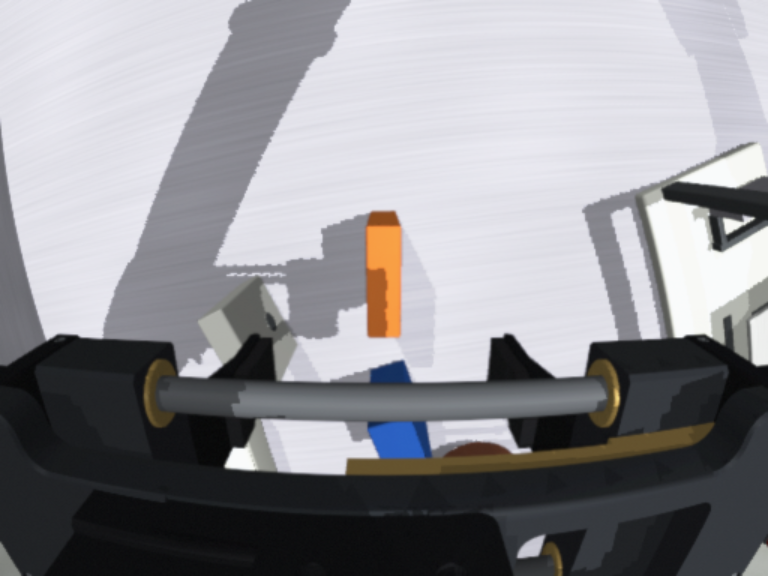

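```bash
python3 - <<'E'
from h import *
for u,v in [(367,226),(401,226),(401,337),(367,337)]: print(wplane('w2',u/1.5,v/1.5,.11).round(4))
c=[wplane('w2',u/1.5,v/1.5,.11)for u,v in [(367,226),(401,226),(401,337),(367,337)]]
print('ctr',np.mean(c,0), np.rad2deg(np.arctan2(*(c[3]-c[0])[1::-1])), np.linalg.norm(c[3]-c[0]),np.linalg.norm(c[1]-c[0]))
# height from two views: center of top
t=ray('top',357.0,221.9)
print('white',[wplane('w2',u/1.5,v/1.5,.11).round(3)for u,v in[(258,278),(200,320),(245,345)]])
z=np.load('w2.npz'); d=z['d']
def wp(u,v):
    o,r=wray('w2',u,v); cz=wray('w2',253.98,194.09)[1]; return o+r*d[v,u]/(r@cz)
for u,v in[(256,160),(256,190),(256,215)]: print(wp(u,v).round(4))
# two-view height using top face corner seen in top image
p,dd=load('top0');q=p*0; q[205:240,340:370]=p[205:240,340:370]
from m1 import topface
hsv=cv2.cvtColor(q,cv2.COLOR_RGB2HSV);m=cv2.inRange(hsv,(5,130,105),(16,255,255));v,u=np.where(m);print(u.mean(),v.mean())
print(two(ray('top',u.mean(),v.mean()),wray('w2',384/1.5,281.5/1.5)))
E
```

```text
[ 0.4105 -0.3295  0.11  ]
[ 0.4138 -0.3073  0.11  ]
[ 0.4914 -0.3179  0.11  ]
[ 0.4878 -0.3416  0.11  ]
ctr [ 0.45086978 -0.32404589  0.11      ] -8.91470559063232 0.07828245615232986 0.022448768631688053
white [array([ 0.434, -0.41 ,  0.11 ]), array([ 0.458, -0.462,  0.11 ]), array([ 0.482, -0.432,  0.11 ])]
[ 0.4216 -0.3198  0.1089]
[ 0.4522 -0.3243  0.1094]
[ 0.4792 -0.3282  0.109 ]
358.38961038961037 222.4090909090909
(array([ 0.45191232, -0.32583339,  0.10731141]), np.float64(0.004844360094299532))
```

Call:
{"fn": "carry_out", "kwargs": {
  "increments": [
    [0.0035, 0.0015, -0.03, -0.3, -1],
    [0.0035, 0.0015, -0.07, -0.3, -1],
    [0.0035, 0.0015, -0.11, -0.3, -1],
    [0.0035, 0.0015, -0.145, -0.3, -1],
    [0.0035, 0.0015, -0.165, -0.3, -1],
    [0.0035, 0.0015, -0.172, -0.3, -1],
    [0.0035, 0.0015, -0.172, -0.3, -1],
    [0.0035, 0.0015, -0.172, -0.3, 0.2],
    [0.0035, 0.0015, -0.172, -0.3, 0.7],
    [0.0035, 0.0015, -0.172, -0.3, 1],
    [0.0035, 0.0015, -0.172, -0.3, 1],
    [0.0035, 0.0015, -0.172, -0.3, 1],
    [0.0035, 0.0015, -0.172, -0.3, 1],
    [0.0035, 0.0015, -0.172, -0.3, 1]
  ],
  "grip_force": 25
}}

```text
time_s: 4.15
tool_pos: [0.4503, -0.3254, 0.2528]
tool_rot: [180.0, -0.0, 81.2]
force: [1.1, -1.0, 0.2]
grip_width: 0.0388
```

Call:
{"fn": "carry_out", "kwargs": {
  "increments": [
    [0, 0, 0, 0, 1],
    [0, 0, 0, 0, 1],
    [0, 0, 0, 0, 1],
    [0, 0, 0, 0, 1]
  ]
}}

```text
time_s: 4.55
tool_pos: [0.4502, -0.3253, 0.2527]
tool_rot: [-180.0, -0.0, 81.2]
force: [-1.1, 0.3, 0.5]
grip_width: 0.0237
```

Call:
{"fn": "carry_out", "kwargs": {
  "increments": [
    [0, 0, 0.03, 0, 1],
    [0, 0, 0.07, 0, 1],
    [0, 0, 0.11, 0, 1],
    [0, 0, 0.15, 0, 1],
    [0, 0, 0.19, -4, 1],
    [0, 0.03, 0.22, -10, 1],
    [0, 0.06, 0.23, -16, 1],
    [0, 0.1, 0.23, -23, 1],
    [0, 0.14, 0.23, -30, 1],
    [0, 0.18, 0.23, -37, 1],
    [0, 0.22, 0.23, -44, 1],
    [0, 0.26, 0.23, -50, 1],
    [0, 0.3, 0.23, -56, 1],
    [0, 0.34, 0.23, -61, 1],
    [0, 0.37, 0.23, -64, 1],
    [0, 0.39, 0.23, -65.1, 1],
    [0, 0.4, 0.23, -65.1, 1],
    [0, 0.4, 0.23, -65.1, 1],
    [0, 0.4, 0.23, -65.1, 1]
  ]
}}

```text
time_s: 6.45
tool_pos: [0.4504, 0.0733, 0.4826]
tool_rot: [180.0, 0.0, 16.0]
force: [0.1, -1.1, -1.8]
grip_width: 0.0242
```

```bash
python3 - <<'E'
from h import *
o=snap('w3');print(o['time_s'],o['tool_pos'],o['tool_rot'],o['qpos'],o['force'],o['grip_width'])
E
```

```text
6.45 [0.45039356 0.07333636 0.48257812] [1.79955453e+02 3.06998359e-02 1.60301638e+01] [-4.02148309e+01 -8.69005908e+00  2.46923693e+01  1.02632327e+02
  3.67572970e+00  8.53138673e+01 -4.50812762e-02] [ 0.12182344 -1.09283932 -1.8197252 ] 0.0242060379260785
```

View pics/w3.png

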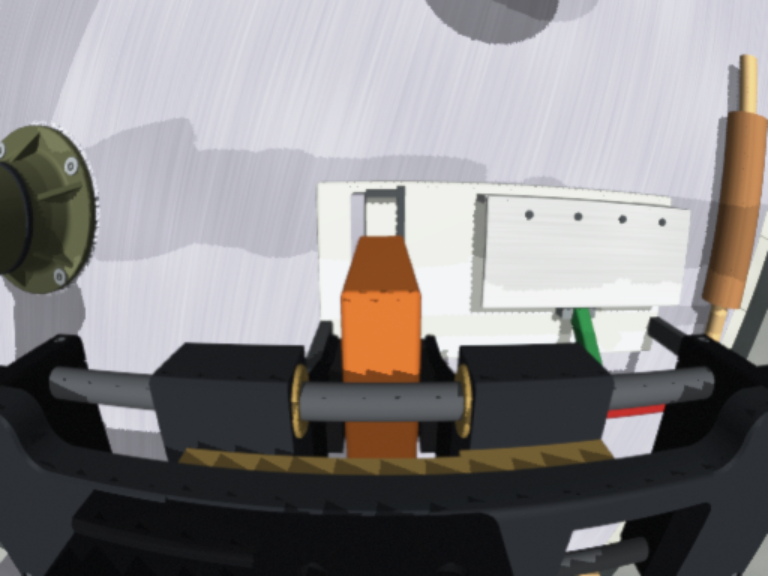

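```bash
python3 - <<'E'
from h import *
z=np.load('w3.npz');p=z['p'];crop(p,205,330,110,180,6,'pics/w3c.png')
for nm,u,v,h in [('cheek in',365.5,210,.075),('cheek out',351,210,.075),('lip out',405,200,.036),('lip in',397,215,.036),('bd',318,183,.02)]:
    P=wplane('w3',u/1.5,v/1.5,h); print(nm,P.round(4),gpt(P).round(1))
print(gpt(z['pos']))
E
```

```text
cheek in [0.4275 0.1065 0.075 ] [133.5 148.9]
cheek out [0.4154 0.1031 0.075 ] [133.6 161.5]
lip out [0.4607 0.1222 0.036 ] [139.5 112.7]
lip in [0.4574 0.1062 0.036 ] [125.  120.2]
bd [0.3745 0.1144 0.02  ] [155.8 197.6]
[ 95.32050236 136.11105627]
```

View pics/w3c.png

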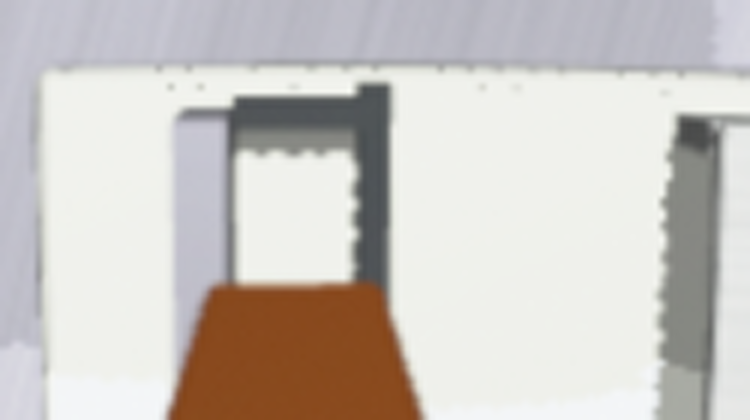

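Call:
{"fn": "carry_out", "kwargs": {
  "increments": [
    [0.0005, 0.002, -0.03, 0, 1],
    [0.0005, 0.002, -0.06, 0, 1],
    [0.0005, 0.002, -0.09, 0, 1],
    [0.0005, 0.002, -0.12, 0, 1],
    [0.0005, 0.002, -0.135, 0, 1],
    [0.0005, 0.002, -0.145, 0, 1],
    [0.0005, 0.002, -0.145, 0, 1],
    [0.0005, 0.002, -0.145, 0, 1]
  ]
}}

```text
time_s: 7.3
tool_pos: [0.4512, 0.0762, 0.3386]
tool_rot: [180.0, -0.1, 16.1]
force: [0.7, -1.0, -1.7]
grip_width: 0.0239
```

```bash
python3 - <<'E'
from h import *
o=snap('w4');print(o['time_s'],o['tool_pos'],o['tool_rot'],o['force'],o['grip_width'],gpt(o['tool_pos']))
for n in('side','top'):
    p,d=env.read_camera(n);np.savez(n+'4.npz',p=p,d=d)
    if n=='side': crop(p,170,310,130,250,5,'pics/s4.png')
    else: crop(p,190,300,110,260,4,'pics/t4.png')
E
```

```text
7.3 [0.45120322 0.07618365 0.33861822] [ 1.79997705e+02 -7.54997363e-02  1.60512631e+01] [ 0.66008445 -0.98748584 -1.70996035] 0.02385291477626226 [ 97.83158667 134.54356177]
```

View pics/s4.png

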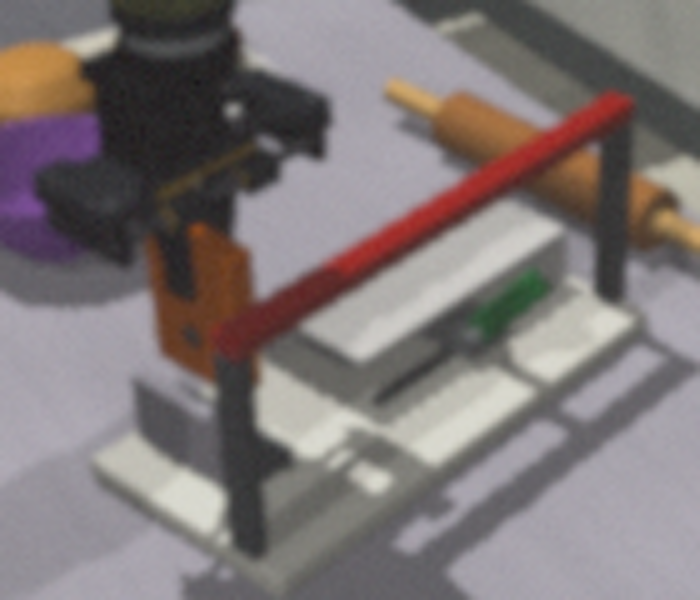

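View pics/w4.png

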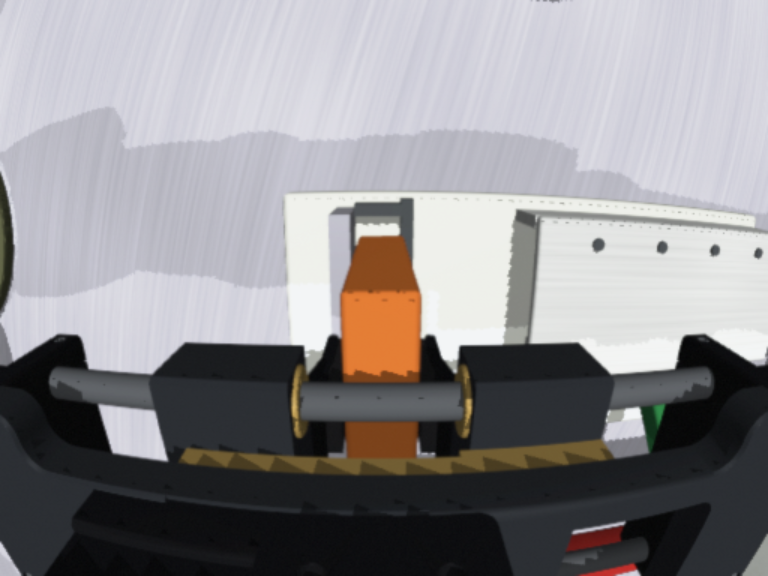

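```bash
python3 - <<'E'
from h import *
z=np.load('w4.npz');p=z['p'];crop(p,205,290,120,200,8,'pics/w4c.png')
for nm,u,v,h in [('plate+y',359,238,.086),('plate-y',404,238,.086),('cheek in',352,240,.075),('lip out',413,225,.036),('lip in',402,225,.036),('lip+x in',380,219,.036)]:
    P=wplane('w4',u/1.5,v/1.5,h); print(nm,P.round(4),gpt(P).round(1))
E
```

```text
plate+y [0.4304 0.11   0.086 ] [136.1 145.1]
plate-y [0.4531 0.1165 0.086 ] [136.1 121.5]
cheek in [0.427  0.1061 0.075 ] [133.2 149.5]
lip out [0.461  0.1194 0.036 ] [136.6 113.2]
lip in [0.4543 0.1174 0.036 ] [136.6 120.2]
lip+x in [0.4398 0.1172 0.036 ] [140.4 134.1]
```

View pics/w4c.png

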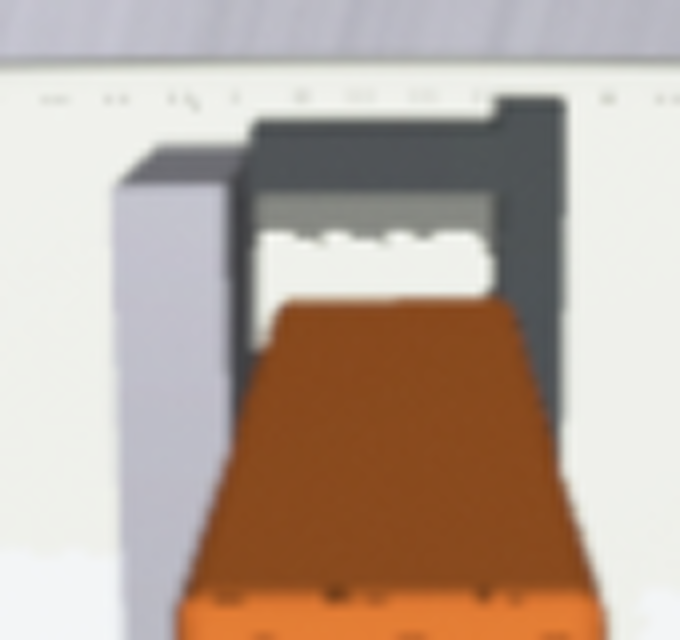

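Call:
{"fn": "carry_out", "kwargs": {
  "increments": [
    [-0.0015, -0.0005, -0.005, 0, 1],
    [-0.0015, -0.0005, -0.012, 0, 1],
    [-0.0015, -0.0005, -0.02, 0, 1],
    [-0.0015, -0.0005, -0.028, 0, 1],
    [-0.0015, -0.0005, -0.036, 0, 1],
    [-0.0015, -0.0005, -0.044, 0, 1],
    [-0.0015, -0.0005, -0.052, 0, 1],
    [-0.0015, -0.0005, -0.056, 0, 1],
    [-0.0015, -0.0005, -0.059, 0, 1],
    [-0.0015, -0.0005, -0.062, 0, 1],
    [-0.0015, -0.0005, -0.062, 0, 1],
    [-0.0015, -0.0005, -0.062, 0, 1]
  ]
}}

```text
time_s: 8.65
tool_pos: [0.4494, 0.0762, 0.276]
tool_rot: [180.0, -0.0, 16.1]
force: [-0.3, -0.9, -1.8]
grip_width: 0.0235
```

Call:
{"fn": "carry_out", "kwargs": {
  "increments": [
    [0, 0, -0.001, 0, 1],
    [0, 0, -0.002, 0, 1],
    [0, 0, -0.003, 0, 1],
    [0, 0, -0.003, 0, 1]
  ]
}}

```text
time_s: 9.05
tool_pos: [0.4493, 0.0761, 0.2728]
tool_rot: [180.0, -0.0, 16.1]
force: [0.1, 0.5, -1.6]
grip_width: 0.024
```

Call:
{"fn": "carry_out", "kwargs": {
  "increments": [
    [0, 0, -0.0005, 0, 1],
    [0, 0, -0.001, 0, 1],
    [0, 0, -0.001, 0, 1]
  ]
}}

```text
time_s: 9.35
tool_pos: [0.4494, 0.0761, 0.2727]
tool_rot: [-180.0, -0.0, 16.1]
force: [-2.7, -1.1, 6.1]
grip_width: 0.0239
```

```bash
python3 - <<'E'
from h import *
o=snap('w5');print(o['time_s'],o['tool_pos'],o['tool_rot'],o['force'],o['grip_width'],gpt(o['tool_pos']))
p,d=env.read_camera('side'); crop(p,170,310,130,250,5,'pics/s5.png')
E
```

```text
9.35 [0.44941168 0.07609955 0.27268148] [-1.79984024e+02 -2.21080964e-03  1.61019296e+01] [-2.73927989 -1.10005665  6.13150611] 0.023890042521548048 [ 98.24761172 136.28815664]
```

View pics/w5.png

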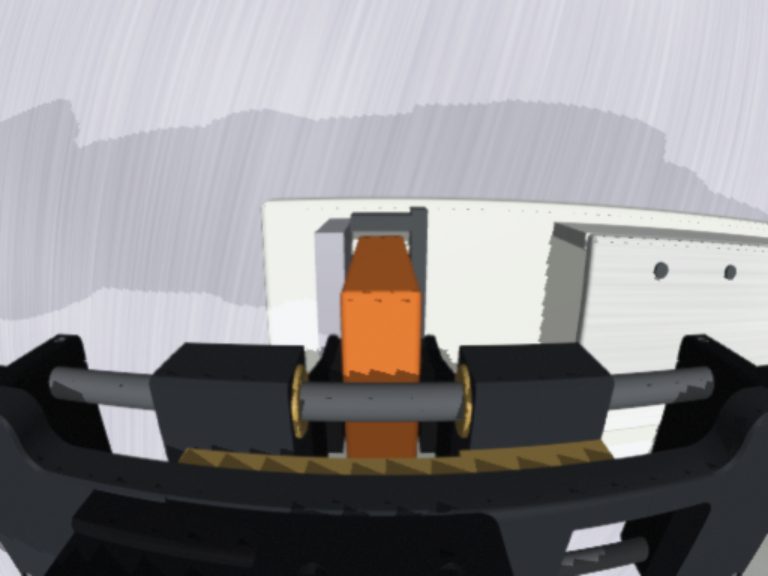

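View pics/s5.png

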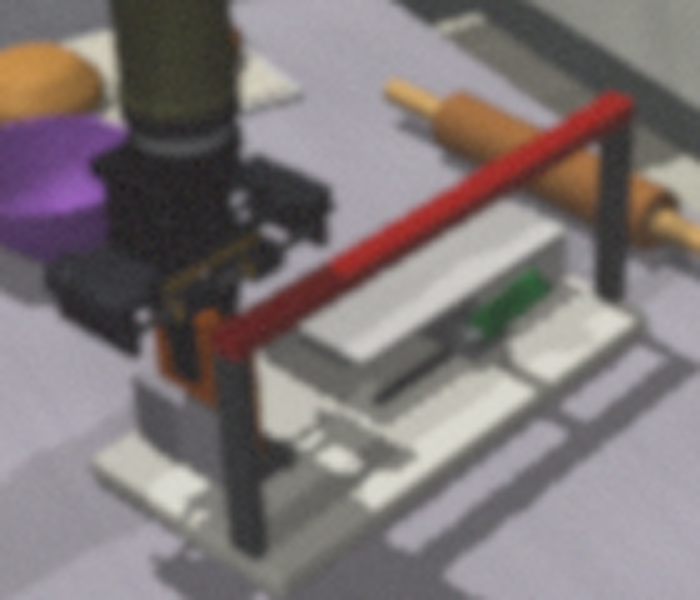

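Call:
{"fn": "carry_out", "kwargs": {
  "increments": [
    [0, 0, 0.001, 0, 0.4],
    [0, 0, 0.001, 0, 0.2],
    [0, 0, 0.001, 0, 0],
    [0, 0, 0.001, 0, -0.2],
    [0, 0, 0.001, 0, -0.2],
    [0, 0, 0.001, 0, -0.2],
    [0, 0, 0.02, 0, -0.2],
    [0, 0, 0.06, 0, -0.2],
    [0, 0, 0.1, 0, -0.2],
    [0, 0, 0.14, 0, -0.2],
    [0, 0, 0.18, 0, -0.2],
    [0, 0, 0.18, 0, -0.2]
  ]
}}

```text
time_s: 10.65
tool_pos: [0.4505, 0.0761, 0.4574]
tool_rot: [-179.9, -0.6, 16.1]
force: [0.4, -1.0, 0.1]
grip_width: 0.0521
```

```bash
python3 - <<'E'
from h import *
o=snap('w6');print(o['time_s'],o['tool_pos'],o['tool_rot'],o['force'],o['grip_width'],o['qpos'])
E
```

```text
10.65 [0.45049949 0.07609982 0.45743846] [-179.9329264    -0.58628644   16.09587245] [ 0.36885442 -1.01756095  0.14850794] 0.05209833908629065 [-40.43098143  -8.49621588  24.86683209 105.30261347   3.52744559
  81.84411321  -0.1732316 ]
```

View pics/w6.png

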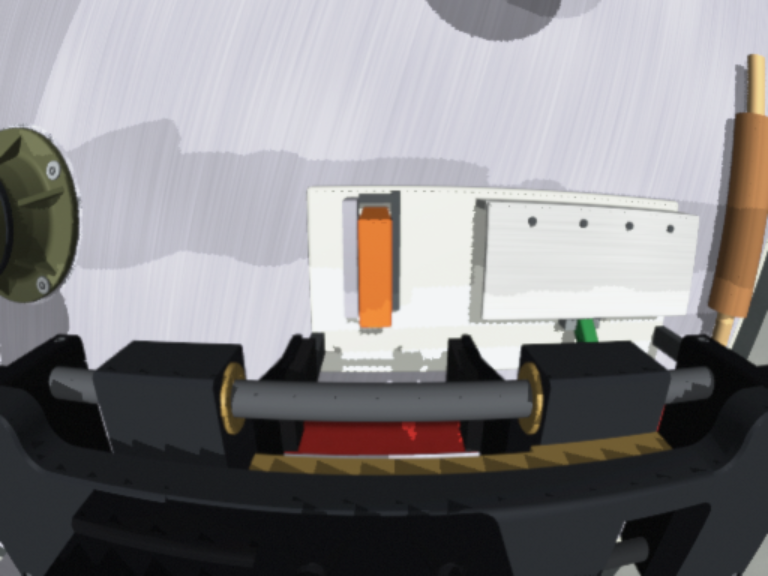

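```bash
python3 - <<'E'
from h import *
for tag in('w3','w6','w2'):
    z=np.load(tag+'.npz');d=z['d'];c=env.get_calibration('wrist');K=c['K'];T=c['T_tool_cam']
    v,u=np.mgrid[:384,:512]; x=(u-K[0,2])/K[0,0];y=(v-K[1,2])/K[1,1];r=np.hypot(x,y)+1e-9
    s=np.tan(r)/r; ok=(r<1.45)&(d>0)
    Q=np.stack([x*s*d,y*s*d,d],-1)@T[:3,:3].T+T[:3,3]
    q=Q[ok]; q=q[(q[:,2]<.19)&(abs(q[:,0])<.12)]*1000
    print(tag,len(q))
    for a in range(0,190,10):
        k=q[(q[:,2]>=a)&(q[:,2]<a+10)]
        if len(k)>5: print(a,len(k),'x',np.percentile(k[:,0],[1,99]).round(),'y',np.percentile(k[:,1],[1,50,99]).round())
E
```

```text
w3 73980
50 699 x [-50.  17.] y [-27. -23. -21.]
60 10572 x [-65.  74.] y [-28. -26.  -7.]
70 23856 x [-87.  89.] y [-38. -26.  10.]
80 10906 x [-79.  82.] y [-38. -26.  15.]
90 15376 x [-80.  81.] y [-39. -32.  29.]
100 4702 x [-83.  84.] y [-39. -35.  27.]
110 824 x [-83.  85.] y [-38. -12.  34.]
120 181 x [-17.  17.] y [-12.  -3.   5.]
130 554 x [-16.  17.] y [-3.  3. 10.]
140 4757 x [-18.  19.] y [-40. -20.  18.]
150 600 x [-22.  23.] y [-40. -12.  -9.]
160 432 x [-20.  21.] y [-40. -12.  -9.]
170 342 x [-20.  21.] y [-40. -39. -10.]
180 179 x [-19.  20.] y [-40. -40. -10.]
w6 70138
50 746 x [-49.  16.] y [-27. -23. -21.]
60 10460 x [-59.  74.] y [-28. -26.  -7.]
70 23945 x [-87.  89.] y [-37. -26.  10.]
80 10992 x [-79.  82.] y [-38. -25.  19.]
90 15707 x [-80.  81.] y [-39. -31.  27.]
100 4768 x [-83.  84.] y [-39. -34.  27.]
110 951 x [-84.  84.] y [-38. -12.  34.]
120 325 x [-31.  32.] y [-11.  -3.   6.]
130 648 x [-31.  32.] y [-4.  3.  9.]
140 328 x [-37.  38.] y [-12. -11.   9.]
150 428 x [-36.  37.] y [-12. -10.  -5.]
160 363 x [-34.  35.] y [-12. -10.  -0.]
170 360 x [-34.  35.] y [-12. -10.   5.]
180 117 x [-33.  35.] y [-12. -10.   8.]
w2 66618
50 681 x [-49.  16.] y [-27. -23. -21.]
60 10560 x [-62.  73.] y [-28. -26.  -7.]
70 23899 x [-87.  89.] y [-37. -26.  10.]
80 9684 x [-80.  82.] y [-38. -25.  23.]
90 14552 x [-80.  80.] y [-39. -32.  25.]
100 3426 x [-84.  85.] y [-39. -36.  27.]
110 745 x [-85.  85.] y [-38.  -9.   4.]
120 544 x [-48.  49.] y [-11.  -1.  10.]
130 728 x [-48.  49.] y [-4.  3. 10.]
140 341 x [-55.  56.] y [-12. -10.   9.]
150 459 x [-53.  54.] y [-12. -10.  -4.]
160 429 x [-52.  53.] y [-12. -10.   0.]
170 431 x [-51.  52.] y [-12.  -9.   6.]
180 139 x [-51.  52.] y [-11.  -9.   9.]
```

```bash
python3 - <<'E'
from h import *
tag='w6'
z=np.load(tag+'.npz');d=z['d'];c=env.get_calibration('wrist');K=c['K'];T=c['T_tool_cam']
v,u=np.mgrid[:384,:512]; x=(u-K[0,2])/K[0,0];y=(v-K[1,2])/K[1,1];r=np.hypot(x,y)+1e-9
s=np.tan(r)/r; ok=(r<1.5)&(d>0)
Q=np.stack([x*s*d,y*s*d,d],-1)@T[:3,:3].T+T[:3,3]
Q[~ok]=9
Q*=1000
for cu in (40,100,150,200,256,300,350,400,460):
    print('col',cu,[ (vv,*Q[vv,cu].round().astype(int).tolist()) for vv in range(215,384,8) if ok[vv,cu] and Q[vv,cu,2]<190])
k=Q[ok]; k=k[k[:,2]<190]
for a in range(-100,100,10):
    kk=k[(k[:,0]>=a)&(k[:,0]<a+10)]
    if len(kk): i=np.argsort(kk[:,2])[len(kk)//100]; print(a,len(kk),'minz pt',kk[i].round())
E
```

```text
col 40 [(223, -84, -38, 110), (231, -79, -37, 104), (239, -78, -35, 102), (247, -75, -34, 98), (255, -75, -31, 97), (263, -76, -28, 97), (271, -79, -23, 98), (279, -78, -21, 96), (287, -79, -18, 95), (295, -64, -27, 80), (303, -61, -26, 76), (311, -60, -26, 74), (319, -59, -25, 72), (327, -58, -23, 70), (335, -61, -19, 71), (343, -64, -14, 72), (351, -64, -12, 70), (359, -66, -8, 70), (367, -68, -3, 70)]
col 100 [(231, -51, -38, 104), (239, -48, -38, 98), (247, -45, -38, 93), (255, -44, -37, 90), (263, -44, -34, 90), (271, -45, -31, 90), (279, -46, -29, 90), (287, -46, -26, 90), (295, -47, -23, 89), (303, -48, -20, 89), (311, -41, -26, 78), (319, -40, -25, 77), (327, -38, -26, 72), (335, -37, -26, 70), (343, -36, -25, 68), (351, -35, -25, 65), (359, -35, -24, 63), (367, -35, -22, 62), (375, -33, -23, 59)]
col 150 [(231, -33, -38, 106), (239, -31, -38, 100), (247, -30, -37, 97), (255, -30, -35, 96), (263, -30, -34, 93), (271, -30, -32, 92), (279, -30, -28, 93), (287, -30, -26, 92), (295, -30, -24, 91), (303, -30, -22, 90), (311, -27, -25, 82), (319, -26, -26, 77), (327, -25, -26, 75),
[... 2345 characters left out ...]
 (375, 70, 3, 72), (383, 70, 6, 70)]
-100 126 minz pt [-90.   6.  70.]
-90 961 minz pt [-89.  12.  70.]
-80 3875 minz pt [-71. -25.  70.]
-70 2743 minz pt [-64. -27.  70.]
-60 2637 minz pt [-59. -19.  70.]
-50 4297 minz pt [-43. -24.  59.]
-40 6688 minz pt [-38. -23.  59.]
-30 4872 minz pt [-30. -23.  59.]
-20 3943 minz pt [-16. -26.  60.]
-10 4203 minz pt [ -2. -27.  60.]
0 4176 minz pt [  1. -26.  60.]
10 3668 minz pt [ 15. -26.  60.]
20 3701 minz pt [ 28. -26.  70.]
30 6249 minz pt [ 39. -25.  70.]
40 4186 minz pt [ 48. -25.  70.]
50 3508 minz pt [ 54. -25.  70.]
60 3821 minz pt [ 69. -17.  70.]
70 4831 minz pt [ 72. -33.  70.]
80 1461 minz pt [ 82. -10.  70.]
90 192 minz pt [93.  9. 70.]
```

```bash
python3 - <<'E'
from h import *
z4=np.load('w4.npz'); M=R.from_euler('xyz',z4['rot'],degrees=True).as_matrix()
for cam in('side','top'):
    p,d=load(cam+'4'); P=cloud(cam,d); Q=((P-z4['pos'])@M)*1000
    ok=(d>0)&(np.hypot(Q[...,0],Q[...,1])<130)&(Q[...,2]>-120)&(Q[...,2]<190); q=Q[ok]
    for a in range(-120,190,10):
        k=q[(q[:,2]>=a)&(q[:,2]<a+10)]
        if len(k)>3: print(cam,a,len(k),'x',np.percentile(k[:,0],[2,98]).round(),'y',np.percentile(k[:,1],[2,98]).round())
E
```

```text
side -120 85 x [-35.  24.] y [-11.  39.]
side -110 92 x [-35.  21.] y [-12.  38.]
side -100 80 x [-35.  18.] y [-12.  38.]
side -90 86 x [-36.  17.] y [-11.  38.]
side -80 77 x [-35.  25.] y [-10.  38.]
side -70 86 x [-36.  21.] y [-12.  39.]
side -60 79 x [-36.  18.] y [-10.  38.]
side -50 74 x [-36.  15.] y [-8. 39.]
side -40 92 x [-38.  23.] y [-13.  41.]
side -30 80 x [-36.  25.] y [-16.  40.]
side -20 47 x [-36.  20.] y [-11.  40.]
side -10 67 x [-31.  16.] y [-7. 36.]
side 0 116 x [-38.  28.] y [-26.  40.]
side 10 154 x [-51.  12.] y [-31.  40.]
side 20 45 x [-51.  -5.] y [-18.  38.]
side 30 65 x [-50.  15.] y [-17.  26.]
side 40 76 x [-51.  16.] y [-17.  26.]
side 50 87 x [-51.  14.] y [-18.  27.]
side 60 351 x [-93.  93.] y [-30.  39.]
side 70 207 x [-95.  88.] y [-29.  40.]
side 80 148 x [-93.  87.] y [-27.  40.]
side 90 194 x [-87.  83.] y [-29.  41.]
side 100 109 x [-87.  82.] y [-26.  41.]
side 110 20 x [-86.  86.] y [-27.  36.]
side 120 18 x [-27.  27.] y [ 2. 15.]
side 130 46 x [-49.  63.] y [ -5. 106.]
side 140 351 x [-66.  76.] y [  2. 111.]
side 150 126 x [-67.  64.] y [-29. 112.]
side 160 77 x [-67.   7.] y [-31. 110.]
side 170 69 x [-69.   9.] y [-29. 110.]
side 180 57 x [-68.   8.] y [-35. 110.]
top 60 188 x [-82.  94.] y [-33.  38.]
top 70 89 x [-74.  95.] y [-33.  37.]
top 90 18 x [53. 67.] y [-30.  34.]
top 130 50 x [-61.  83.] y [ 88. 108.]
top 140 300 x [-63.  86.] y [ 86. 110.]
```

Call:
{"fn": "carry_out", "kwargs": {
  "increments": [
    [0.02, -0.01, 0, 7, -0.2],
    [0.05, -0.025, 0, 14, -0.2],
    [0.08, -0.04, 0, 21, -0.2],
    [0.11, -0.06, 0, 28, -0.2],
    [0.14, -0.075, 0, 35, -0.2],
    [0.17, -0.09, 0, 42, -0.2],
    [0.2, -0.105, 0, 49, -0.2],
    [0.23, -0.12, 0, 56, -0.2],
    [0.25, -0.135, 0, 63, -0.2],
    [0.27, -0.15, 0, 70, -0.2],
    [0.285, -0.161, 0, 77, -0.2],
    [0.298, -0.161, 0, 84, -0.2],
    [0.298, -0.161, 0, 90, -0.2],
    [0.298, -0.161, 0, 90, -0.2],
    [0.298, -0.161, 0, 90, -0.2],
    [0.298, -0.161, 0, 90, -0.2]
  ]
}}

```text
time_s: 12.3
tool_pos: [0.7471, -0.0848, 0.4513]
tool_rot: [-180.0, -0.0, 106.0]
force: [-0.3, 1.4, -0.2]
grip_width: 0.0523
```

```bash
python3 - <<'E'
from h import *
o=snap('w7');print(o['time_s'],o['tool_pos'],o['tool_rot'],o['force'],o['grip_width'],o['qpos'],gpt(o['tool_pos']))
E
```

```text
12.3 [ 0.74705892 -0.08475997  0.4512506 ] [-1.79958715e+02 -2.42644384e-02  1.06000401e+02] [-0.31286178  1.41088063 -0.18206736] 0.05232086835062137 [-11.75493484  32.3766554   27.6693409   61.77699536 -14.4025182
  88.9892578  118.40204252] [-138.84480548 -105.07640182]
```

View pics/w7.png

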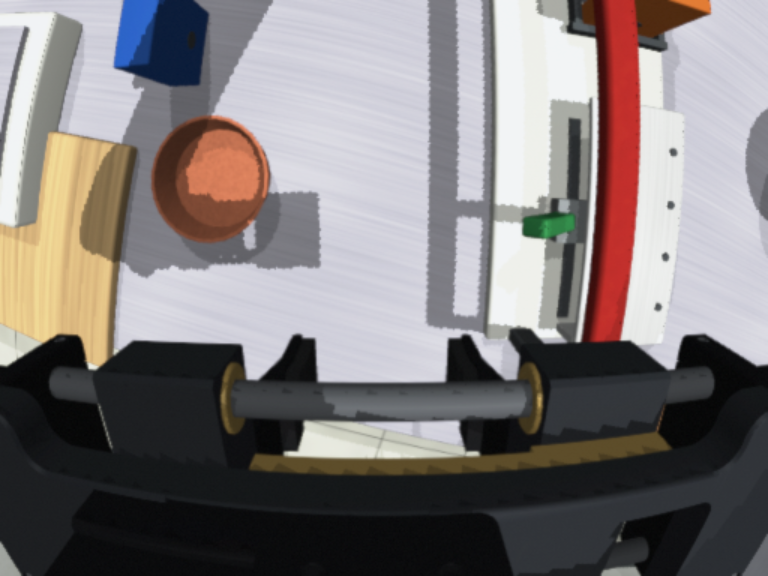

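```bash
python3 - <<'E'
from h import *
z=np.load('w7.npz');p=z['p'];d=z['d'];crop(p,335,405,125,175,9,'pics/w7c.png')
c=env.get_calibration('wrist');K=c['K'];T=c['T_tool_cam'];M=R.from_euler('xyz',z['rot'],degrees=True).as_matrix()
v,u=np.mgrid[:384,:512]; x=(u-K[0,2])/K[0,0];y=(v-K[1,2])/K[1,1];r=np.hypot(x,y)+1e-9;s=np.tan(r)/r
Q=np.stack([x*s*d,y*s*d,d],-1)@T[:3,:3].T+T[:3,3]; W=Q@M.T+z['pos']
hsv=cv2.cvtColor(p,cv2.COLOR_RGB2HSV);m=(cv2.inRange(hsv,(45,80,20),(85,255,255))>0)&(d>0)
w=W[m]; g=np.array([[*gpt(a),a[2]*1000] for a in w]); print(len(g))
for zz in range(30,125,10):
    k=g[(g[:,2]>=zz)&(g[:,2]<zz+10)]
    if len(k)>2: print(zz,len(k),'gx',np.percentile(k[:,0],[3,97]).round(1),'gy',np.percentile(k[:,1],[3,97]).round(1))
print(g[:,2].max())
hs=cv2.inRange(hsv,(0,170,60),(4,255,255))>0; w=W[hs&(d>0)&(W[...,2]>.15)]; g=np.array([[*gpt(a),a[2]*1000] for a in w]); print('bar',np.percentile(g,[2,98],axis=0).round(1))
E
```

```text
480
40 15 gx [17.4 40.6] gy [-82.3 -64.8]
50 36 gx [ 9.6 35.3] gy [-79.3 -64.7]
60 31 gx [19.  28.4] gy [-79.2 -64.9]
70 49 gx [-0.8 19.2] gy [-78.1 -64.7]
80 48 gx [-7.5 11. ] gy [-78.6 -64.7]
90 77 gx [-28.7   2.5] gy [-78.9 -64.5]
100 217 gx [-26.6  -6.4] gy [-78.9 -65. ]
110 6 gx [-16.  -12.9] gy [-76.2 -68.8]
111.92081032395296
bar [[ -10.  -124.9  187.6]
 [  11.1   75.4  195.9]]
```

View pics/w7c.png

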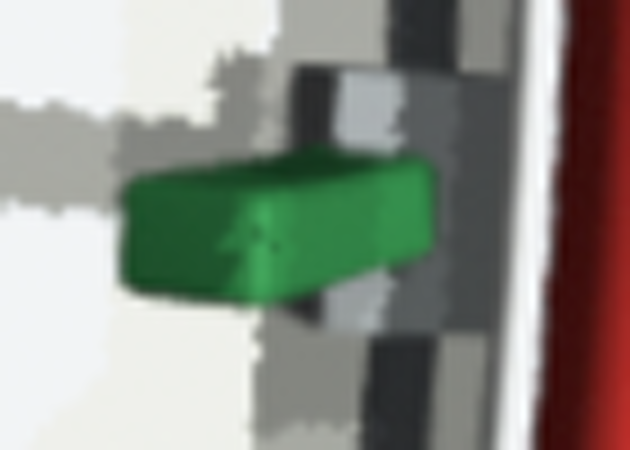

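Call:
{"fn": "carry_out", "kwargs": {
  "increments": [
    [0, 0, -0.03, 0, -0.2],
    [0, 0, -0.07, 0, -0.2],
    [0, 0, -0.11, 0, -0.2],
    [0, 0, -0.15, 0, -0.2],
    [0, 0, -0.18, 0, -0.2],
    [0, 0, -0.2, 0, -0.2],
    [0, 0, -0.215, 0, -0.2],
    [0, 0, -0.215, 0, -0.2],
    [0, 0, -0.215, 0, -0.2]
  ]
}}

```text
time_s: 13.25
tool_pos: [0.7476, -0.0849, 0.2377]
tool_rot: [179.9, 0.0, 106.1]
force: [0.2, -0.6, 0.4]
grip_width: 0.052
```

```bash
python3 - <<'E'
from h import *
o=snap('w8');print(o['time_s'],o['tool_pos'],o['tool_rot'],o['force'],o['grip_width'],o['qpos'],gpt(o['tool_pos']))
p,d=env.read_camera('side');np.savez('side8.npz',p=p,d=d);crop(p,170,350,130,270,4,'pics/s8.png')
E
```

```text
13.25 [ 0.7475699  -0.08487009  0.23771151] [1.79939468e+02 2.90834569e-02 1.06093607e+02] [ 0.19703996 -0.58422424  0.3695417 ] 0.05196176627922499 [-12.06136295  38.67048258  25.28275712  77.12878711 -16.75087731
  67.79312313 120.74615371] [-139.09231253 -105.53680842]
```

View pics/s8.png

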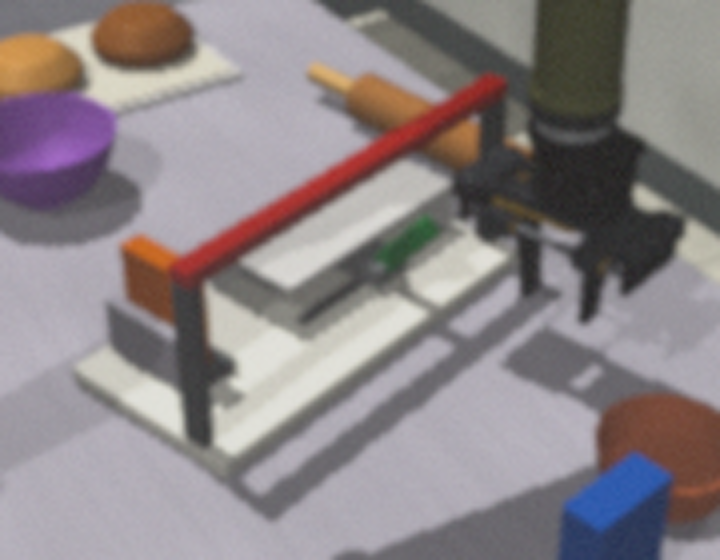

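View pics/w8.png

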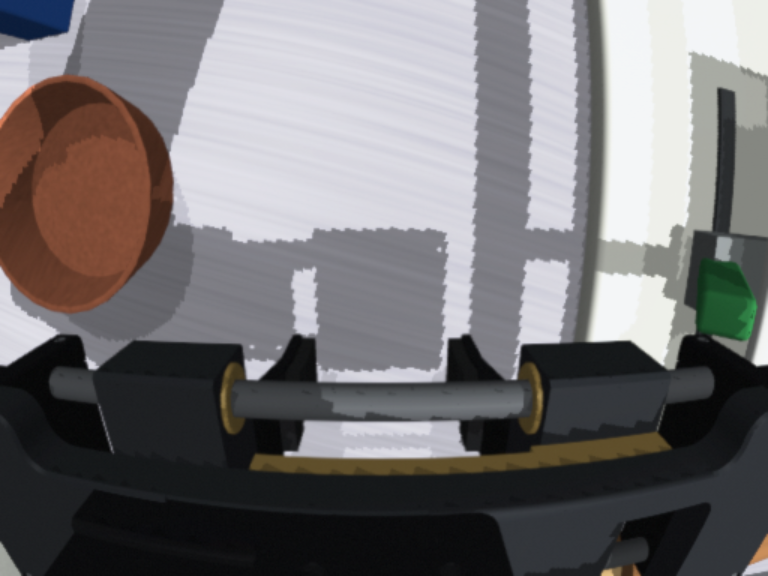

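Call:
{"fn": "carry_out", "kwargs": {
  "increments": [
    [-0.0022, 0.0077, -0.001, 0, -0.2],
    [-0.0044, 0.0154, -0.001, 0, -0.2],
    [-0.0067, 0.0231, -0.001, 0, -0.2],
    [-0.0083, 0.0288, -0.001, 0, -0.2],
    [-0.0083, 0.0288, -0.001, 0, -0.2]
  ]
}}

```text
time_s: 13.85
tool_pos: [0.7389, -0.0539, 0.2358]
tool_rot: [180.0, -0.1, 106.2]
force: [-0.2, 0.6, 0.4]
grip_width: 0.0524
```

Call:
{"fn": "carry_out", "kwargs": {
  "increments": [
    [-0.0006, 0.0019, 0, 0, -0.2],
    [-0.0011, 0.0038, 0, 0, -0.2],
    [-0.0011, 0.0038, 0, 0, -0.2]
  ]
}}

```text
time_s: 14.15
tool_pos: [0.7378, -0.0523, 0.2358]
tool_rot: [180.0, -0.0, 106.1]
force: [-0.5, 0.8, -0.7]
grip_width: 0.0522
```

Call:
{"fn": "carry_out", "kwargs": {
  "increments": [
    [-0.0006, 0.0019, 0, 0, -0.2],
    [-0.0011, 0.0038, 0, 0, -0.2],
    [-0.0011, 0.0038, 0, 0, -0.2]
  ]
}}

```text
time_s: 14.45
tool_pos: [0.7367, -0.0481, 0.2357]
tool_rot: [180.0, -0.0, 106.1]
force: [-0.1, 0.3, 0.9]
grip_width: 0.0524
```

Call:
{"fn": "carry_out", "kwargs": {
  "increments": [
    [-0.0006, 0.0019, 0, 0, -0.2],
    [-0.0011, 0.0038, 0, 0, -0.2],
    [-0.0011, 0.0038, 0, 0, -0.2]
  ]
}}

```text
time_s: 14.75
tool_pos: [0.7356, -0.0441, 0.2357]
tool_rot: [180.0, -0.0, 106.1]
force: [-0.5, 0.4, -0.4]
grip_width: 0.0527
```

Call:
{"fn": "carry_out", "kwargs": {
  "increments": [
    [-0.0006, 0.0019, 0, 0, -0.2],
    [-0.0011, 0.0038, 0, 0, -0.2],
    [-0.0011, 0.0038, 0, 0, -0.2]
  ]
}}

```text
time_s: 15.05
tool_pos: [0.7345, -0.0403, 0.2358]
tool_rot: [180.0, -0.0, 106.1]
force: [-0.5, -0.1, 0.0]
grip_width: 0.0522
```

Call:
{"fn": "carry_out", "kwargs": {
  "increments": [
    [-0.0006, 0.0019, 0, 0, -0.2],
    [-0.0011, 0.0038, 0, 0, -0.2],
    [-0.0011, 0.0038, 0, 0, -0.2]
  ]
}}

```text
time_s: 15.35
tool_pos: [0.7334, -0.0365, 0.2358]
tool_rot: [180.0, -0.0, 106.1]
force: [0.1, -0.0, 0.0]
grip_width: 0.052
```

Call:
{"fn": "carry_out", "kwargs": {
  "increments": [
    [-0.0006, 0.0019, 0, 0, -0.2],
    [-0.0011, 0.0038, 0, 0, -0.2],
    [-0.0011, 0.0038, 0, 0, -0.2]
  ]
}}

```text
time_s: 15.65
tool_pos: [0.7323, -0.0327, 0.2358]
tool_rot: [180.0, -0.0, 106.1]
force: [-0.2, 0.7, -0.3]
grip_width: 0.0522
```

```bash
python3 - <<'E'
from h import *
o=snap('w9');print(o['time_s'],o['tool_pos'],o['force'],o['grip_width'],gpt(o['tool_pos']))
p,d=env.read_camera('side');np.savez('side9.npz',p=p,d=d);crop(p,170,350,130,270,4,'pics/s9.png')
E
```

```text
15.65 [ 0.73232972 -0.03271912  0.23575784] [-0.17600907  0.65048629 -0.27597616] 0.0521897802784642 [ -84.76041791 -105.35658346]
```

View pics/s9.png

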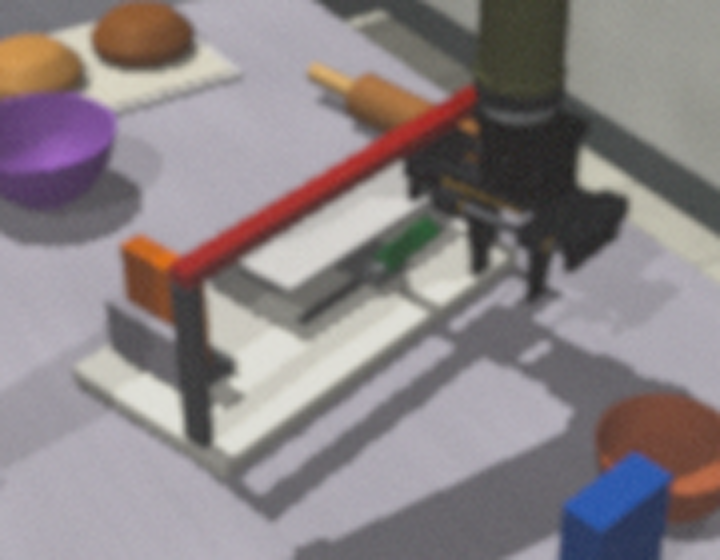

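View pics/w9.png

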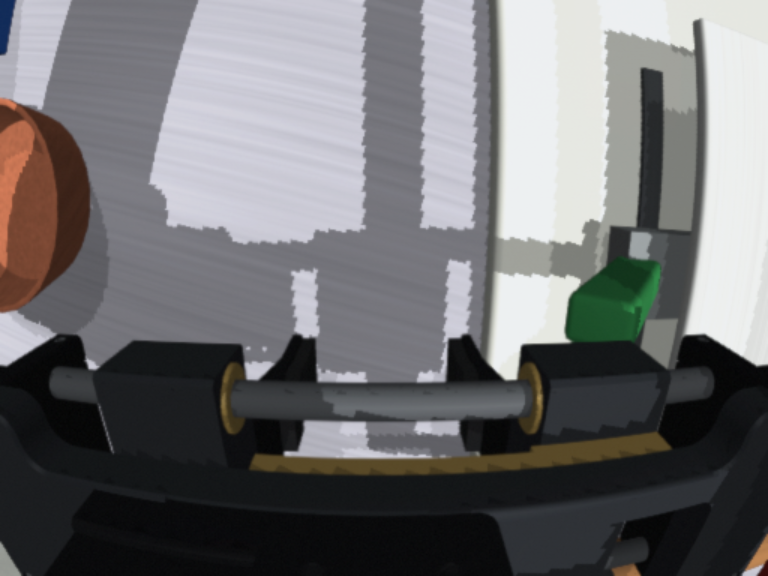

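Call:
{"fn": "carry_out", "kwargs": {
  "increments": [
    [-0.0011, 0.0038, 0, 0, -0.4],
    [-0.0022, 0.0077, 0, 0, -0.6],
    [-0.0022, 0.0077, 0, 0, -0.8],
    [-0.0022, 0.0077, 0, 0, -0.8]
  ]
}}

```text
time_s: 16.15
tool_pos: [0.7301, -0.0251, 0.2358]
tool_rot: [180.0, -0.0, 106.1]
force: [0.5, -0.2, 0.2]
grip_width: 0.0743
```

Call:
{"fn": "carry_out", "kwargs": {
  "increments": [
    [-0.0011, 0.0038, 0, 0, -0.8],
    [-0.0022, 0.0077, 0, 0, -0.8],
    [-0.0022, 0.0077, 0, 0, -0.8]
  ]
}}

```text
time_s: 16.45
tool_pos: [0.7279, -0.0167, 0.2357]
tool_rot: [180.0, -0.1, 106.2]
force: [0.5, 0.8, -0.2]
grip_width: 0.078
```

Call:
{"fn": "carry_out", "kwargs": {
  "increments": [
    [-0.0011, 0.0038, 0, 0, -0.8],
    [-0.0018, 0.0062, 0, 0, -0.8],
    [-0.0018, 0.0062, 0, 0, -0.8]
  ]
}}

```text
time_s: 16.75
tool_pos: [0.7261, -0.0109, 0.2358]
tool_rot: [180.0, -0.0, 106.1]
force: [-1.3, 0.2, 1.3]
grip_width: 0.0783
```

```bash
python3 - <<'E'
from h import *
o=snap('w10');print(o['time_s'],o['tool_pos'],o['force'],o['grip_width'],gpt(o['tool_pos']))
E
```

```text
16.75 [ 0.72608737 -0.01089919  0.23577715] [-1.26293867  0.17928921  1.27360372] 0.07829580851690889 [ -62.06519283 -105.41005667]
```

View pics/w10.png

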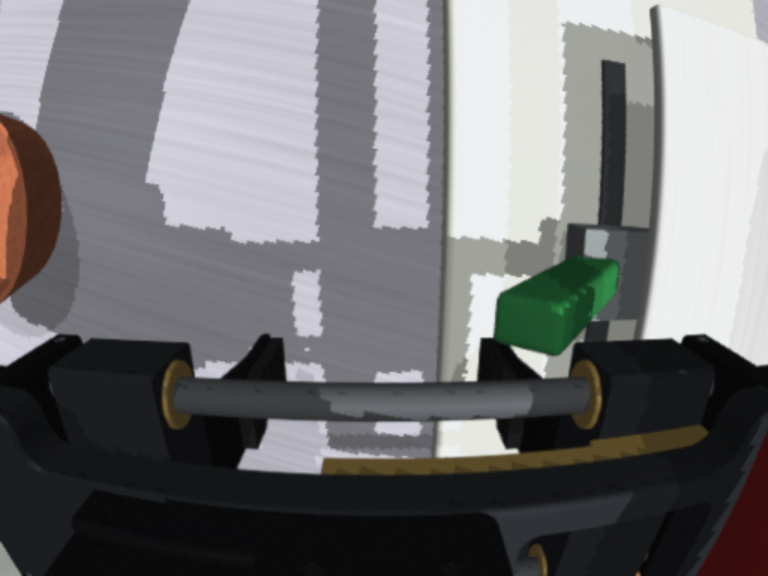

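Call:
{"fn": "carry_out", "kwargs": {
  "increments": [
    [-0.0029, -0.0008, 0, 0, -0.8],
    [-0.0058, -0.0017, 0, 0, -0.8],
    [-0.0086, -0.0025, 0, 0, -0.8],
    [-0.0115, -0.0033, 0, 0, -0.8],
    [-0.0144, -0.0042, 0, 0, -0.8],
    [-0.0173, -0.005, 0, 0, -0.8],
    [-0.0202, -0.0058, 0, 0, -0.8],
    [-0.0231, -0.0067, 0, 0, -0.8],
    [-0.0231, -0.0067, 0, 0, -0.8]
  ]
}}

```text
time_s: 17.7
tool_pos: [0.7027, -0.0186, 0.2359]
tool_rot: [-180.0, -0.0, 106.1]
force: [1.4, -0.5, -1.4]
grip_width: 0.0783
```

```bash
python3 - <<'E'
from h import *
o=snap('w11');print(o['time_s'],o['tool_pos'],o['tool_rot'],o['force'],o['wrist_torque'],o['grip_width'],gpt(o['tool_pos']))
E
```

```text
17.7 [ 0.70268961 -0.0185612   0.23587634] [-1.79979203e+02 -1.21380660e-02  1.06093701e+02] [ 1.36388465 -0.54635838 -1.44649746] [-0.017235   -0.27211057 -0.05902783] 0.07829645794967534 [-62.93815184 -80.80518291]
```

View pics/w11.png

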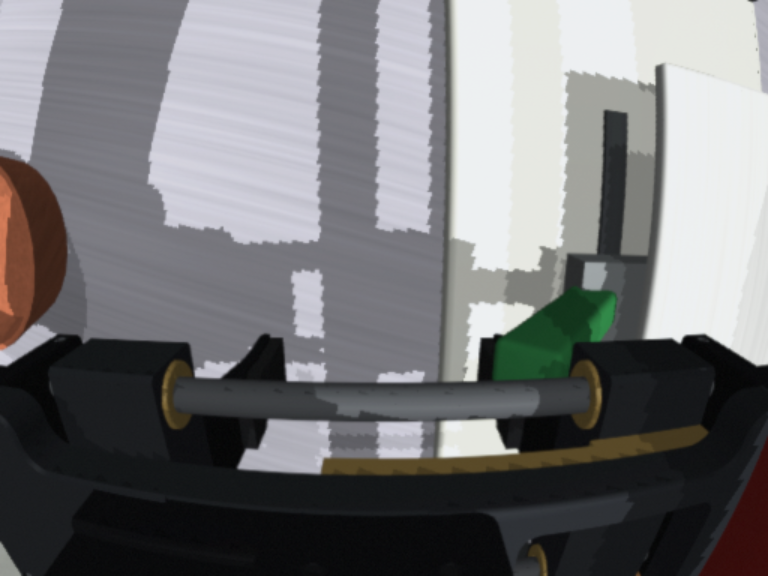

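Call:
{"fn": "carry_out", "kwargs": {
  "increments": [
    [-0.0034, -0.001, 0, 0, -0.8],
    [-0.0067, -0.0019, 0, 0, -0.8],
    [-0.0101, -0.0029, 0, 0, -0.8],
    [-0.0135, -0.0039, 0, 0, -0.8],
    [-0.0168, -0.0049, 0, 0, -0.8],
    [-0.0202, -0.0058, 0, 0, -0.8],
    [-0.0235, -0.0068, 0, 0, -0.8],
    [-0.0269, -0.0078, 0, 0, -0.8],
    [-0.0303, -0.0087, 0, 0, -0.8],
    [-0.0336, -0.0097, 0, 0, -0.8],
    [-0.037, -0.0107, 0, 0, -0.8],
    [-0.0404, -0.0116, 0, 0, -0.8],
    [-0.0437, -0.0126, 0, 0, -0.8],
    [-0.0471, -0.0136, 0, 0, -0.8],
    [-0.048, -0.0139, 0, 0, -0.8],
    [-0.048, -0.0139, 0, 0, -0.8]
  ]
}}

```text
time_s: 19.35
tool_pos: [0.6547, -0.0324, 0.2358]
tool_rot: [-180.0, -0.0, 106.1]
force: [1.3, -0.6, 0.8]
grip_width: 0.0781
```

```bash
python3 - <<'E'
from h import *
o=snap('w12');print(o['time_s'],o['tool_pos'],o['tool_rot'],o['force'],o['wrist_torque'],o['grip_width'],gpt(o['tool_pos']))
p,d=env.read_camera('side');np.savez('side12.npz',p=p,d=d);crop(p,170,350,130,270,4,'pics/s12.png')
E
```

```text
19.35 [ 0.65469995 -0.03240839  0.23581925] [-1.79956309e+02 -1.72410899e-02  1.06102373e+02] [ 1.3388133  -0.56994267  0.80000097] [ 0.03334305 -0.2751421  -0.07536455] 0.07812490328756994 [-62.93400865 -30.8576927 ]
```

View pics/s12.png

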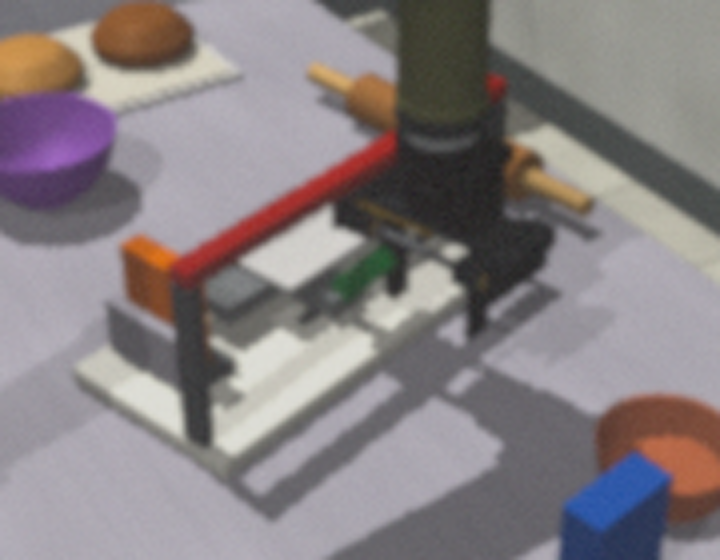

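View pics/w12.png

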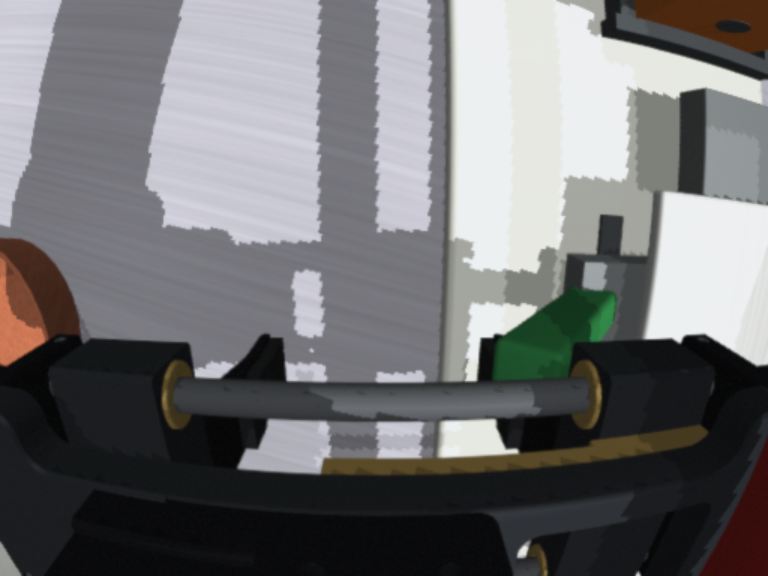

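Call:
{"fn": "carry_out", "kwargs": {
  "increments": [
    [-0.0029, -0.0008, 0, 0, -0.8],
    [-0.0058, -0.0017, 0, 0, -0.8],
    [-0.0086, -0.0025, 0, 0, -0.8],
    [-0.0115, -0.0033, 0, 0, -0.8],
    [-0.0144, -0.0042, 0, 0, -0.8],
    [-0.0173, -0.005, 0, 0, -0.8],
    [-0.0202, -0.0058, 0, 0, -0.8],
    [-0.0231, -0.0067, 0, 0, -0.8],
    [-0.025, -0.0072, 0, 0, -0.8],
    [-0.026, -0.0075, 0, 0, -0.8],
    [-0.0269, -0.0078, 0, 0, -0.8],
    [-0.0269, -0.0078, 0, 0, -0.8]
  ]
}}

```text
time_s: 20.65
tool_pos: [0.628, -0.04, 0.2357]
tool_rot: [-180.0, -0.0, 106.1]
force: [1.9, 0.6, -1.5]
grip_width: 0.0785
```

```bash
python3 - <<'E'
from h import *
o=snap('w13');print(o['time_s'],o['tool_pos'],o['tool_rot'],o['force'],o['wrist_torque'],o['grip_width'],gpt(o['tool_pos']))
E
```

```text
20.65 [ 0.62795374 -0.03997163  0.23566938] [-1.79970575e+02 -2.18839357e-02  1.06110581e+02] [ 1.91263099  0.62071654 -1.52155409] [ 0.13874298 -0.44536665 -0.1705534 ] 0.07845390226131504 [-62.78349112  -3.06309418]
```

View pics/w13.png

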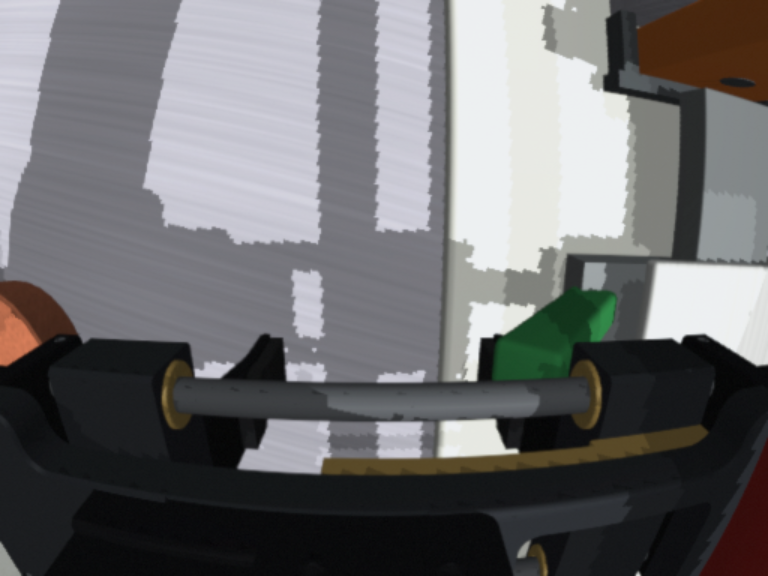

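Call:
{"fn": "carry_out", "kwargs": {
  "increments": [
    [-0.001, -0.0003, 0, 0, -0.8],
    [-0.0019, -0.0006, 0, 0, -0.8],
    [-0.0029, -0.0008, 0, 0, -0.8],
    [-0.0029, -0.0008, 0, 0, -0.8]
  ]
}}

```text
time_s: 21.1
tool_pos: [0.6251, -0.0408, 0.2358]
tool_rot: [-180.0, -0.0, 106.1]
force: [1.7, 1.1, -1.9]
grip_width: 0.0783
```

Call:
{"fn": "carry_out", "kwargs": {
  "increments": [
    [-0.001, -0.0003, 0, 0, -0.8],
    [-0.0019, -0.0006, 0, 0, -0.8],
    [-0.0019, -0.0006, 0, 0, -0.8]
  ]
}}

```text
time_s: 21.4
tool_pos: [0.6232, -0.0414, 0.2358]
tool_rot: [-180.0, -0.0, 106.1]
force: [2.4, 1.7, -1.0]
grip_width: 0.0785
```

Call:
{"fn": "carry_out", "kwargs": {
  "increments": [
    [-0.001, -0.0003, 0, 0, -0.8],
    [-0.0019, -0.0006, 0, 0, -0.8],
    [-0.0019, -0.0006, 0, 0, -0.8]
  ]
}}

```text
time_s: 21.7
tool_pos: [0.6213, -0.042, 0.2358]
tool_rot: [-180.0, -0.0, 106.1]
force: [1.9, 2.1, -0.9]
grip_width: 0.0785
```

```bash
python3 - <<'E'
from h import *
o=env.get_obs();print(o['time_s'],o['force'],o['wrist_torque'],gpt(o['tool_pos']))
E
```

```text
21.7 [ 1.93023683  2.0894135  -0.93331949] [ 0.42702227 -0.40557584 -0.13146657] [-62.87407894   3.87330979]
```

Call:
{"fn": "carry_out", "kwargs": {
  "increments": [
    [-0.001, -0.0003, 0, 0, -0.8],
    [-0.0019, -0.0006, 0, 0, -0.8],
    [-0.0019, -0.0006, 0, 0, -0.8]
  ]
}}

```text
time_s: 22.0
tool_pos: [0.6196, -0.0425, 0.2359]
tool_rot: [180.0, -0.0, 106.1]
force: [2.3, 3.4, -1.9]
grip_width: 0.0787
```

Call:
{"fn": "carry_out", "kwargs": {
  "increments": [
    [-0.001, -0.0003, 0, 0, -0.8],
    [-0.001, -0.0003, 0, 0, -0.8]
  ]
}}

```text
time_s: 22.2
tool_pos: [0.6188, -0.0427, 0.2359]
tool_rot: [179.9, -0.0, 106.1]
force: [3.6, 2.5, -2.0]
grip_width: 0.0785
```

```bash
python3 - <<'E'
from h import *
o=snap('w14');print(o['time_s'],o['force'],o['wrist_torque'],gpt(o['tool_pos']))
p,d=env.read_camera('side');np.savez('side14.npz',p=p,d=d);crop(p,170,350,130,270,4,'pics/s14.png')
p,d=env.read_camera('top');np.savez('top14.npz',p=p,d=d);crop(p,190,300,110,260,4,'pics/t14.png')
E
```

```text
22.2 [ 3.64945068  2.50109216 -1.9637484 ] [ 0.61943412 -0.78215198 -0.23005774] [-62.83793132   6.51900955]
```

View pics/s14.png

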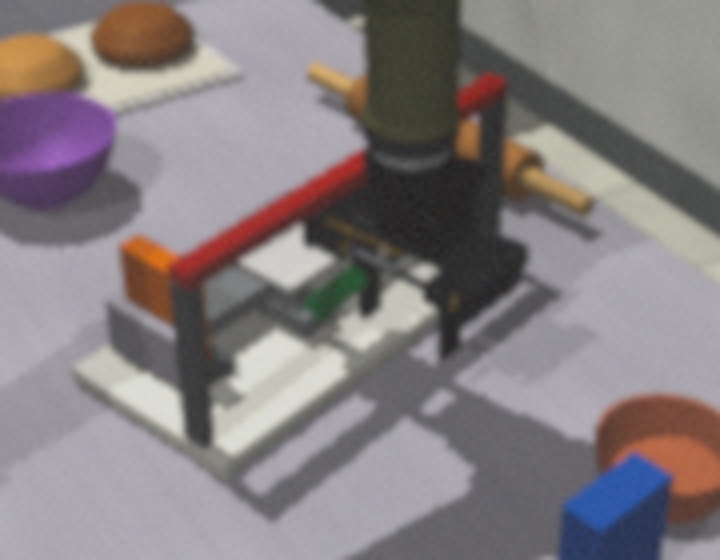

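View pics/w14.png

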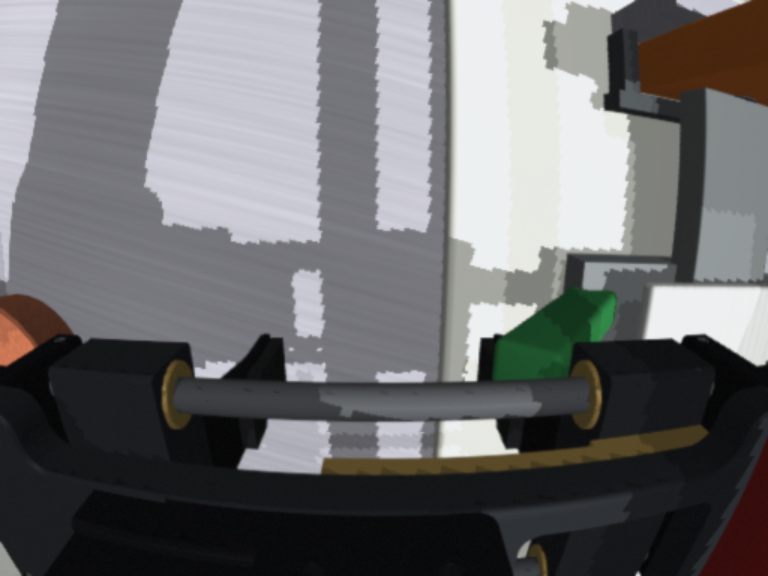

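Call:
{"fn": "carry_out", "kwargs": {
  "increments": [
    [-0.0005, -0.0002, 0, 0, -0.8],
    [-0.001, -0.0003, 0, 0, -0.8]
  ]
}}

```text
time_s: 22.55
tool_pos: [0.6178, -0.043, 0.2359]
tool_rot: [179.9, -0.0, 106.1]
force: [4.7, 3.3, -1.9]
grip_width: 0.0782
```

Call:
{"fn": "carry_out", "kwargs": {
  "increments": [
    [-0.0005, -0.0002, 0, 0, -0.8],
    [-0.001, -0.0003, 0, 0, -0.8]
  ]
}}

```text
time_s: 22.75
tool_pos: [0.6168, -0.0433, 0.2359]
tool_rot: [179.9, -0.0, 106.1]
force: [4.9, 4.3, -2.1]
grip_width: 0.078
```

```bash
python3 - <<'E'
from h import *
o=env.get_obs();print(o['time_s'],o['force'],o['wrist_torque'],gpt(o['tool_pos']))
E
```

```text
22.75 [ 4.8921802   4.28651183 -2.10128847] [ 0.63292798 -0.78338314 -0.30643546] [-62.86276279   8.53340224]
```

Call:
{"fn": "carry_out", "kwargs": {
  "increments": [
    [-0.0005, -0.0002, 0, 0, -0.8],
    [-0.001, -0.0003, 0, 0, -0.8],
    [-0.001, -0.0003, 0, 0, -0.8]
  ]
}}

```text
time_s: 23.05
tool_pos: [0.6163, -0.0434, 0.2359]
tool_rot: [179.8, 0.0, 106.1]
force: [6.0, 3.9, -3.5]
grip_width: 0.0785
```

Call:
{"fn": "carry_out", "kwargs": {
  "increments": [
    [-0.0005, -0.0002, 0, 0, -0.8],
    [-0.001, -0.0003, 0, 0, -0.8],
    [-0.001, -0.0003, 0, 0, -0.8]
  ]
}}

```text
time_s: 23.35
tool_pos: [0.616, -0.0434, 0.236]
tool_rot: [179.7, 0.1, 106.1]
force: [9.3, 4.4, -6.1]
grip_width: 0.0784
```

```bash
python3 - <<'E'
from h import *
o=snap('w15');print(o['time_s'],o['force'],o['wrist_torque'],gpt(o['tool_pos']),o['tool_rot'])
E
```

```text
23.35 [ 9.30530473  4.40057225 -6.07846683] [ 0.58234234 -1.82317848 -0.55046448] [-62.73956854   9.34373558] [1.79710852e+02 5.26414874e-02 1.06100030e+02]
```

View pics/w15.png

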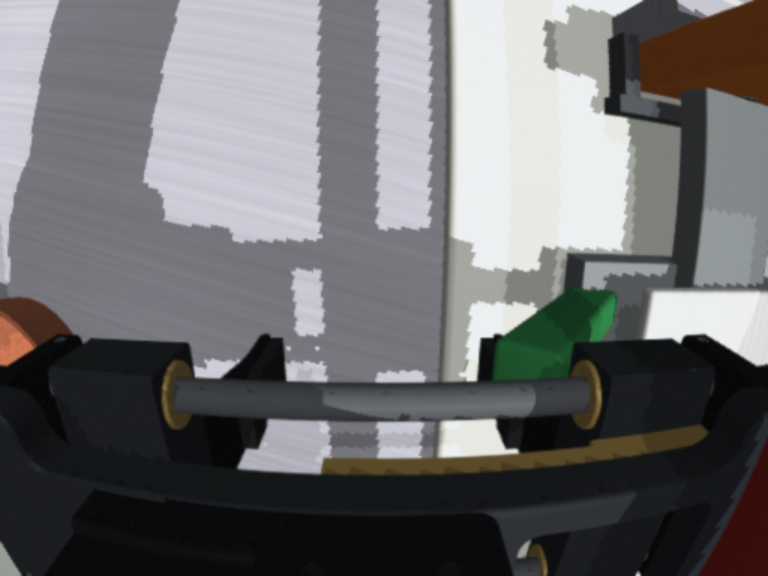

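Call:
{"fn": "carry_out", "kwargs": {
  "increments": [
    [-0.0005, -0.0002, 0, 0, -0.8],
    [-0.001, -0.0003, 0, 0, -0.8],
    [-0.001, -0.0003, 0, 0, -0.8],
    [-0.001, -0.0003, 0, 0, -0.8]
  ]
}}

```text
time_s: 23.8
tool_pos: [0.6157, -0.0434, 0.2361]
tool_rot: [179.6, 0.1, 106.1]
force: [11.7, 4.0, -8.8]
grip_width: 0.0784
```

```bash
python3 - <<'E'
from h import *
o=env.get_obs();print(o['time_s'],o['force'],o['wrist_torque'],gpt(o['tool_pos']),o['tool_rot'])
p,d=env.read_camera('top');np.savez('top15.npz',p=p,d=d);crop(p,190,300,110,260,4,'pics/t15.png')
E
```

```text
23.8 [11.65487166  4.01381666 -8.8054017 ] [ 0.61148193 -2.36779424 -0.62510398] [-62.64918329   9.66419633] [1.79592270e+02 8.36091663e-02 1.06097440e+02]
```

View pics/t15.png

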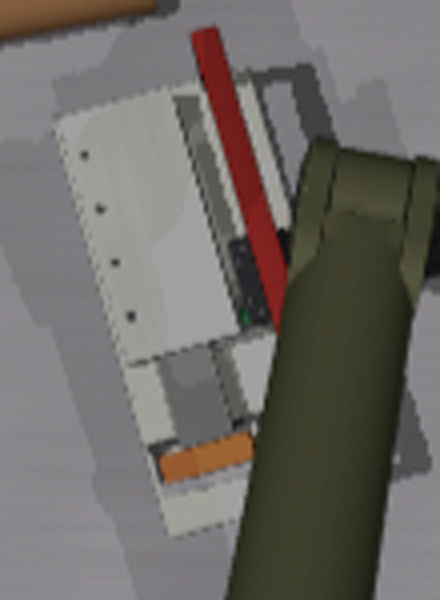

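Call:
{"fn": "carry_out", "kwargs": {
  "increments": [
    [0.001, 0.0003, 0, 0, -0.8],
    [0.0029, 0.0008, 0, 0, -0.8],
    [0.0058, 0.0017, 0, 0, -0.8],
    [0.0096, 0.0028, 0, 0, -0.8],
    [0.0144, 0.0042, 0, 0, -0.8],
    [0.0192, 0.0055, 0, 0, -0.8],
    [0.0192, 0.0055, 0, 0, -0.8]
  ]
}}

```text
time_s: 24.55
tool_pos: [0.6333, -0.0388, 0.2357]
tool_rot: [180.0, 0.0, 106.1]
force: [0.8, 0.1, 0.4]
grip_width: 0.0784
```

```bash
python3 - <<'E'
from h import *
o=snap('w16');print(o['time_s'],o['force'],o['wrist_torque'],gpt(o['tool_pos']),o['tool_rot'],o['tool_pos'])
E
```

```text
24.55 [0.83299973 0.0514702  0.40359074] [ 0.05112536 -0.02361514 -0.00554096] [-63.10606572  -8.56598892] [1.79995634e+02 1.20339251e-02 1.06130357e+02] [ 0.63333026 -0.03875552  0.23573306]
```

View pics/w16.png

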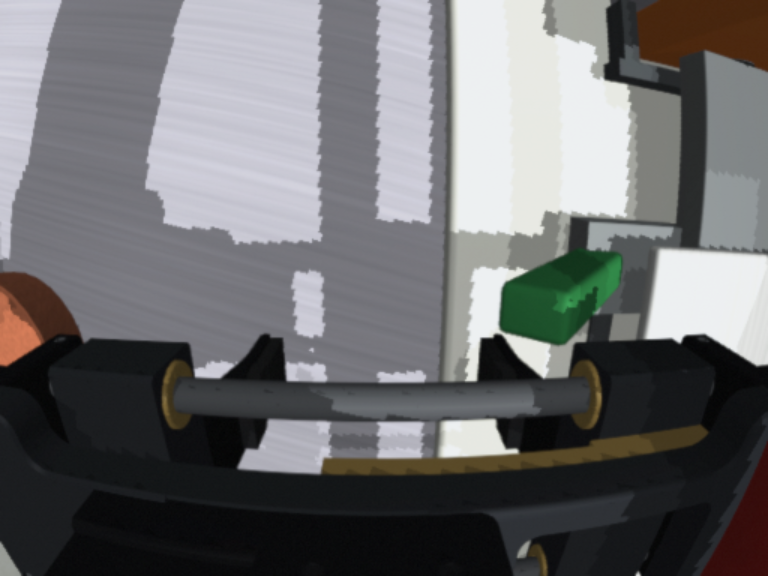

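Call:
{"fn": "carry_out", "kwargs": {
  "increments": [
    [0.0028, -0.0096, 0, 0, -0.8],
    [0.0055, -0.0192, 0, 0, -0.8],
    [0.0083, -0.0288, 0, 0, -0.8],
    [0.0111, -0.0384, 0, 0, -0.8],
    [0.0139, -0.048, 0, 0, -0.8],
    [0.0166, -0.0577, 0, 0, -0.8],
    [0.0194, -0.0673, 0, 0, -0.8],
    [0.0236, -0.0817, 0, 0, -0.8],
    [0.0236, -0.0817, 0, 0, -0.8],
    [0.0236, -0.0817, 0.04, 0, -0.8],
    [0.0236, -0.0817, 0.08, 0, -0.8],
    [0.0236, -0.0817, 0.12, 0, -0.8],
    [0.0236, -0.0817, 0.16, 0, -0.8],
    [0.0236, -0.0817, 0.2, 0, -0.8],
    [0.0236, -0.0817, 0.22, 0, -0.8],
    [0.0236, -0.0817, 0.22, 0, -0.8]
  ]
}}

```text
time_s: 26.2
tool_pos: [0.6568, -0.1209, 0.4602]
tool_rot: [179.6, 0.1, 106.1]
force: [1.5, 0.5, 0.2]
grip_width: 0.0784
```

Call:
{"fn": "carry_out", "kwargs": {
  "increments": [
    [0, -0.03, 0.02, 0, -0.8],
    [0, -0.07, 0.04, 0, -0.8],
    [0, -0.11, 0.05, 0, -0.8],
    [0, -0.15, 0.05, 0, -0.8],
    [0, -0.18, 0.05, 0, -0.8],
    [0, -0.2, 0.05, 0, -0.8],
    [0, -0.2, 0.05, 0, -0.8]
  ]
}}

```text
time_s: 26.9
tool_pos: [0.655, -0.3245, 0.5034]
tool_rot: [-179.8, -0.0, 105.8]
force: [-0.0, -0.9, -0.4]
grip_width: 0.078
```

```bash
python3 - <<'E'
from h import *
o=snap('w17');print(o['time_s'],o['force'],gpt(o['tool_pos']),o['tool_pos'])
for c in('side','top'):
    p,d=env.read_camera(c);np.savez(c+'17.npz',p=p,d=d)
    crop(p,*((170,350,130,270) if c=='side' else (190,300,110,260)),4,f'pics/{c}17.png')
    cv2.imwrite(f'pics/{c}17f.png',p[:,:,::-1])
E
```

```text
26.9 [-0.04678248 -0.86982774 -0.36811514] [-343.68433959   49.88596317] [ 0.65497931 -0.32453886  0.50335266]
```

View pics/side17.png

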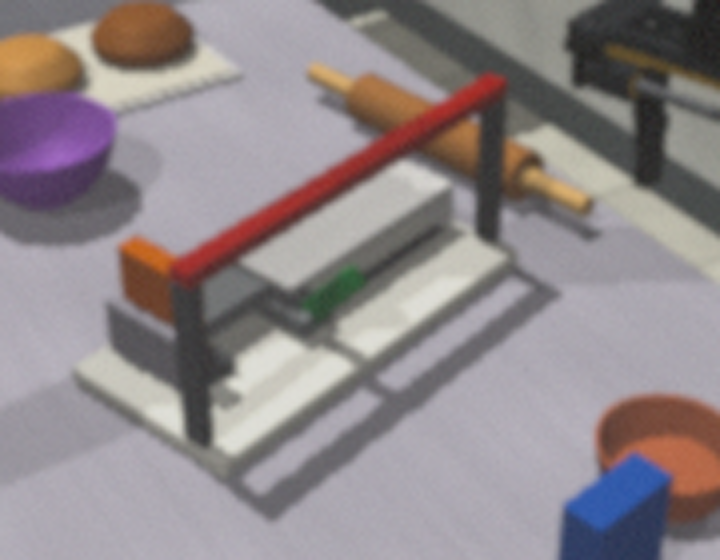

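View pics/top17.png

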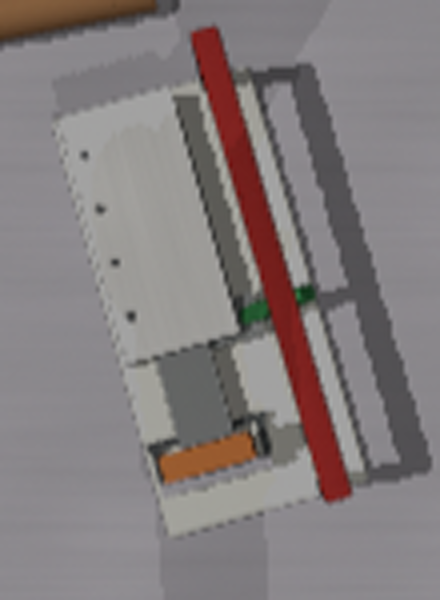

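View pics/top17f.png

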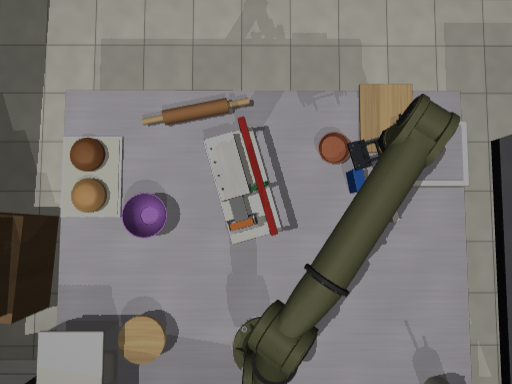

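Call:
{"fn": "carry_out", "kwargs": {
  "increments": [
    [-0.01, 0.03, 0, -7, -0.8],
    [-0.02, 0.07, 0, -14, -0.8],
    [-0.04, 0.11, 0, -21, -0.8],
    [-0.06, 0.15, 0, -28, -0.8],
    [-0.08, 0.18, 0, -35, -0.8],
    [-0.1, 0.21, 0, -42, -0.8],
    [-0.12, 0.24, 0, -49, -0.8],
    [-0.14, 0.27, 0, -56, -0.8],
    [-0.16, 0.3, 0, -63, -0.8],
    [-0.18, 0.33, 0, -70, -0.8],
    [-0.2, 0.36, -0.02, -77, -0.8],
    [-0.21, 0.39, -0.04, -84, -0.8],
    [-0.21, 0.4, -0.05, -90, -0.8],
    [-0.21, 0.4, -0.05, -90, -0.8],
    [-0.21, 0.4, -0.05, -90, -0.8],
    [-0.21, 0.4, -0.05, -90, -0.8]
  ]
}}

```text
time_s: 28.65
tool_pos: [0.4466, 0.0787, 0.4567]
tool_rot: [180.0, -0.1, 16.2]
force: [0.3, 0.1, 0.5]
grip_width: 0.0783
```

```bash
python3 - <<'E'
from h import *
o=snap('w18');print(o['time_s'],o['force'],gpt(o['tool_pos']),o['tool_pos'])
z=np.load('w18.npz');crop(z['p'],210,370,110,230,5,'pics/w18c.png')
E
```

```text
28.65 [0.29808171 0.06064025 0.46486827] [101.54329542 138.25771594] [0.44660542 0.07871979 0.4567468 ]
```

View pics/w18c.png

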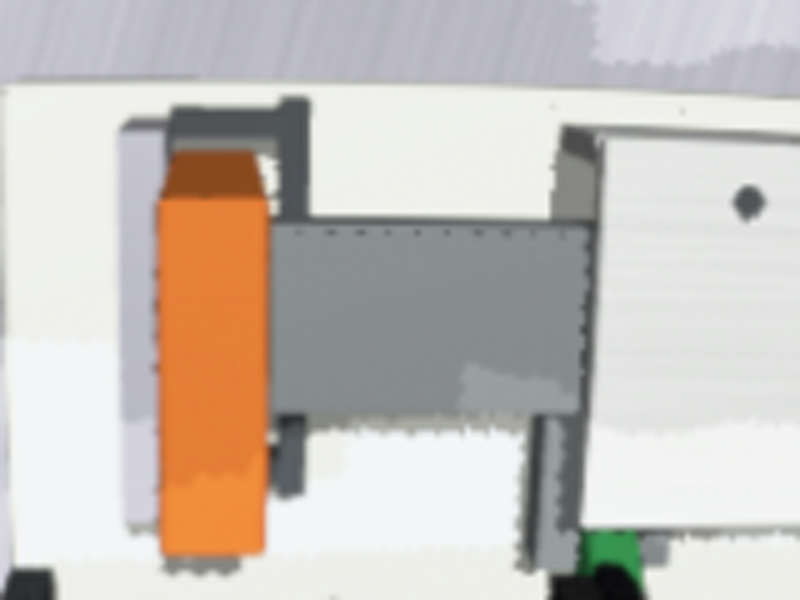

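```bash
python3 - <<'E'
from h import *
f=lambda a,b,h:gpt(wplane('w18',210+a/5,110+b/5,h)).round(1)
print('top +y',f(158,200,.13),f(160,550,.13),'-y',f(268,200,.13),f(265,550,.13))
print('bottom +y corner',f(170,150,.036),'-y',f(255,150,.036))
print('cheek in z.075',f(166,128,.075),'cheek out',f(120,200,.075))
print('stop top at gauge',[f(272,300,h) for h in(.06,.065)])
z=np.load('w18.npz');d=z['d'];c=env.get_calibration('wrist');K=c['K'];T=c['T_tool_cam'];M=R.from_euler('xyz',z['rot'],degrees=True).as_matrix()
v,u=np.mgrid[:384,:512]; x=(u-K[0,2])/K[0,0];y=(v-K[1,2])/K[1,1];r=np.hypot(x,y)+1e-9;s=np.tan(r)/r
W=(np.stack([x*s*d,y*s*d,d],-1)@T[:3,:3].T+T[:3,3])@M.T+z['pos']
for a,b in((215,300),(215,450),(215,220),(420,300),(280,300)): 
    P=W[110+b//5,210+a//5]; print(gpt(P).round(1),P[2].round(4))
E
```

```text
top +y [137.2 149.9] [ 60.3 150.1] -y [137.2 127.2] [ 60.3 127.1]
bottom +y corner [138.8 150.2] -y [138.8 127.4]
cheek in z.075 [147.8 150. ] cheek out [130.2 161.3]
stop top at gauge [array([102.3, 123.4]), array([103.3, 123.6])]
[115.5 138.1] 0.127
[ 82.8 138.1] 0.1283
[133.  138.1] 0.13
[102.2  84.8] 0.0584
[102.1 121.3] 0.0588
```

```bash
python3 - <<'E'
from h import *
for cam,tags in(('side',('0','17')),('top',('0','17'))):
  for t in tags:
    p,d=load(cam+t);P=cloud(cam,d);hsv=cv2.cvtColor(p,cv2.COLOR_RGB2HSV);m=(cv2.inRange(hsv,(45,80,20),(85,255,255))>0)&(d>0)
    g=np.array([[*gpt(a),a[2]*1000] for a in P[m]]);g=g[(abs(g[:,0])<60)&(abs(g[:,1])<150)&(g[:,2]>70)];print(cam,t,len(g),np.percentile(g[:,1],[3,50,97]).round(1))
for t in('w7','w16'):
    z=np.load(t+'.npz');p,d=z['p'],z['d'];c=env.get_calibration('wrist');K=c['K'];T=c['T_tool_cam'];M=R.from_euler('xyz',z['rot'],degrees=True).as_matrix()
    v,u=np.mgrid[:384,:512]; x=(u-K[0,2])/K[0,0];y=(v-K[1,2])/K[1,1];r=np.hypot(x,y)+1e-9;s=np.tan(r)/r
    W=(np.stack([x*s*d,y*s*d,d],-1)@T[:3,:3].T+T[:3,3])@M.T+z['pos']
    m=(cv2.inRange(cv2.cvtColor(p,cv2.COLOR_RGB2HSV),(45,80,20),(85,255,255))>0)&(d>0)
    g=np.array([[*gpt(a),a[2]*1000] for a in W[m]]);g=g[g[:,2]>85];print(t,np.percentile(g[:,1],[3,50,97]).round(1))
E
```

```text
side 0 36 [-70.5 -64.5 -62.4]
side 17 43 [26.4 34.3 37.2]
top 0 26 [-78.8 -72.9 -65.7]
top 17 28 [20.4 27.1 33.7]
w7 [-78.1 -70.7 -63.8]
w16 [22.5 31.2 36.3]
```

```bash
python3 - <<'E'
from h import *
print(env.sign_off(), env.get_obs()['time_s'])
E
```

```text
the job is handed in; nothing more can be done
the job is handed in; nothing more can be done
```

The orange gauge stands upright in the slot, flat against the cheek, and the stop is slid up against it. I handed the job in at about 28.7 s of the 72 s allowed.

**Gauge:** I lowered it until it touched the slot floor at about 8 N and let go before touching the stop.

**Handle not pinched:** The moves cannot tilt the tool, so the pinch along the leaning handle was not possible. Instead I passed the gripper body under the red guard bar from the front. Its measured clearance was about 10 mm above and below, and I felt no contact there. I then pushed the side of the handle with one finger, about 98 mm, until the stop stalled at roughly 12 N. I backed off and left the scene clear.

**Last checks:**
- **Gauge on cheek:** the gauge's cheek-side face measured 149.9–150.2 mm at top and bottom, and the cheek's inner face measured 150.0 mm.
- **Stop position:** the handle centre read 27 mm from above and 28–31 mm in the wrist view, against 26 mm expected. That fits the stop bearing on the gauge.
- **Contact line not seen:** the gauge's top edge hides the line where the stop face meets it. That contact rests on the force stall and the handle position.
- **While pushing:** I saw 3–4 N of sideways force and about 9 N downward on the tool, well under the limits.
- **Other things:** in the last pictures the bowl, dish and blue gauge appeared to be where they started. I checked that by eye and did not measure it.

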